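# Load the check standard into the turbidity meter

## Task

Gently press the turbidity meter's red thumb latch so that its sprung lid pops open, and seat the check standard with the green cap fully down in the measuring well, where a spring grips it. Then swing the lid down over it and press it gently until the latch snaps and holds it shut; do not force the meter or shove it about, and leave the other standards and the things around as they are.

Things in the scene. Friction and masses are not known exactly. Their poses are not given: they have to be found in the camera images.
- meter: Bench turbidity meter, grey shell, dark deck 60 mm up, 192 x 116 mm, 96 mm high with its lid shut, 1.4 to 1.9 kg, loose on rubber feet. Origin under its middle; -x its front (keys), +x its back, z up. In x: front edge -113 mm, key panel to -57, red latch button -55 to -35, steel hook -28 to -19 (top 73 mm up), lid -18 to +68, well axis +18, hinge +66, back edge +79.
- button_seat (a point): Centre, at deck height (60 mm up), of the opening from which the red latch button stands, 20 (x) by 34 mm (y). Its cap is screwed out more or less: the top is 7.5 to 13.5 mm above this point, to be found by touch. From there it goes down 4.3 mm to a hard stop on a spring (2.5 to 4.4 N); the hook lets go just before the stop. The hook stands 17 mm and the shut lid's front wall 27 mm behind.
- lid (a joint): Angle of the dark lid in rad: 0.004 shut and latched; it springs to 1.72 (leaning back past upright) when the latch lets go. A spring (0.16 N m shut, 0.09 N m open) always opens it. Below 0.08 its tongue rides on the hook and some 9 N at the free edge are needed to snap it in; a hard stop comes at -0.003, hardly past the click. Unlatched it springs open again.
- lid_hinge (a point): Middle of the lid's hinge line, 64 mm above the worktop; the line runs along the meter's y and the lid opens upward and backward about it.
- lid_front (a point): Point on the lid's outer face at the thumb ribs near its free edge: 75 mm from the hinge line, 31.5 mm above it when shut; moves with the lid, z outward from that face. The lid is a hollow cover 84 mm wide, 84 mm from hinge to free edge, 35 mm deep; inside, 32 mm are free above the deck, so it shuts only over a cell that is fully down.
- well_mouth (a point): Centre of the measuring well's mouth in the deck, 60 mm above the worktop, 48 mm in front of the hinge line; z up. The well is 26.5 mm wide and 44 mm deep. A sprung ball in its back wall, 14 mm below the mouth, grips the cell: pushing it past and down takes about 4 to 9 N, and it does not sink by its own weight.
- well_floor (a point): Centre of the well's floor, 16 mm above the worktop, where the cell's foot comes to rest; the cap's underside then stands 6 mm and its top 28 mm above the deck.
- green_cell_center (a point): Sealed turbidity check standard, green ribbed cap: milky glass cylinder, 25 mm diameter, 50 mm high (foot tapered to 19 mm over the lowest 4 mm), under a cap of 28 mm diameter and 22 mm height; 72 mm tall, 40 to 85 g. This point is its centre, 36 mm above its foot; z along its axis. It is the one to load.
- white_cell_center (a point): Sealed turbidity check standard, white ribbed cap: milky glass cylinder, 25 mm diameter, 50 mm high (foot tapered to 19 mm over the lowest 4 mm), under a cap of 28 mm diameter and 22 mm height; 72 mm tall, 40 to 85 g. This point is its centre, 36 mm above its foot; z along its axis.
- orange_cell_center (a point): Sealed turbidity check standard, orange ribbed cap: milky glass cylinder, 25 mm diameter, 50 mm high (foot tapered to 19 mm over the lowest 4 mm), under a cap of 28 mm diameter and 22 mm height; 72 mm tall, 40 to 85 g. This point is its centre, 36 mm above its foot; z along its axis.
- standards_block: Fixed grey-blue block, 172 x 52 x 18 mm, with three pockets of 28 mm diameter and 10 mm depth in a row along its y, 60 mm apart, in which the three standards stand (feet 8 mm above the worktop). Origin under its middle.
- dropper_bottle: Small white dropper bottle, 27 mm diameter, 86 mm tall, a bystander; origin under its middle.
- tape_roll: Yellow roll of label tape lying flat, 66 mm diameter, 19 mm high, a bystander; origin under its middle.
Things that resemble listed ones, but are neither listed nor needed, are in the scene too. What is shaped like the part that bears green_cell_center but blue is not meant.

How it is judged (in metres and radians):
On the way, in this order (a step that is already met when the one before it is completed fails the run):
1. the latch has let go and the lid stands sprung open (value of joint lid above 1.5 rad), for 0.2 s.
2. the green-capped standard stands fully down in the well, the lid still open (z of green_cell_center in the frame of well_floor between 0.0345 and 0.0375 m and horizontal distance between green_cell_center and well_floor below 0.003 m and angle between the z axis of green_cell_center and the z axis of meter, either way round below 0.06 rad and value of joint lid above 1.2 rad), for 0.2 s.
At the end, for the whole second after the job is handed in: The lid is shut and held by its latch (below 0.02 rad); the green-capped standard is fully down in the well within 1.5 mm, within 3 mm of its axis and 0.06 rad of upright; the other two standards are within 10 mm of where they stood; the meter is at rest (z of green_cell_center in the frame of well_floor between 0.0345 and 0.0375 m and horizontal distance between green_cell_center and well_floor below 0.003 m and angle between the z axis of green_cell_center and the z axis of meter, either way round below 0.06 rad and value of joint lid below 0.02 rad and linear speed of meter below 0.01 m/s and distance of each of white_cell_center, orange_cell_center from where it was at the start of the episode below 0.01 m); the robot touches nothing.
It fails at once if the robot presses on the meter, its button or its lid with more than 28 N (contact force between any of the fingers, the arm and meter above 28 N).
It fails at once if the green-capped standard is rammed against the meter with more than 45 N (contact force between green_cell and meter above 45 N).
It fails at once if the meter is shoved more than 20 mm or tipped more than 0.1 rad (distance of meter from where it was at the start of the episode above 0.02 m or angle between meter's own z axis and vertical above 0.1 rad).
It fails at once if another standard is moved more than 10 mm or tipped more than 0.3 rad (distance of any of white_cell_center, orange_cell_center from where it was at the start of the episode above 0.01 m or angle between any of white_cell_center, orange_cell_center's own z axis and vertical above 0.3 rad).
It fails at once if the dropper bottle or the tape roll is moved more than 20 mm (distance of any of dropper_bottle, tape_roll from where it was at the start of the episode above 0.02 m).
It also fails if it takes over 72 s, if anything falls off the work surface, if the arm or the gripper's body presses on something with over 40 N, if the wrist force passes 120 N, or if a joint passes its speed limit or range.

## Robot

A 6-joint arm with a two-finger parallel gripper is mounted at the origin on a cart in front of the work surface, level with it; the furniture and walls round the work are solid. World frame = base frame: x ahead of the robot, y to its left, z up, the work surface at z = 0. Lengths are in mm, angles in rad, forces in N, time in s.
With the tool pointing down it reaches from about 300 to 775 mm from the base axis. Payload 14.6 kg.
Tool frame: the origin (TCP) lies midway between the tips of the shut fingers; the grasp point (between the pads) lies 19 mm behind it (tcp_to_grasp is the distance from the TCP to the grasp point, in mm); z points along the fingers, y is the direction in which the jaws open and shut (so a half turn about z gives the same grasp; the last joint's range is limited). The gripper opens to 94 mm and grips with 3 to 60 N. Pads are 16 mm wide; open, the fingers measure 119 mm over their backs; the gripper's body (75 mm by 177 mm) begins 78 mm behind the grasp point.
Start: joints at [-1.236, 0.3, 1.521, -0, 1.321, -0.067], TCP at [215.084, -506.19, 205.446] pointing down, gripper open.
Joint ranges: [-3.03, 3.03], [-0.79, 2.21], [0.23, 2.52], [-1.04, 4.18], [0, 3.07], [-2.55, 2.55]. Speed limits (rad/s): [2.22, 2.22, 2.57, 3.14, 3.14, 3.14].

## Interface

Orientations are given as [roll, pitch, yaw] about the fixed x, y, z axes, in that order (R = Rz(yaw) Ry(pitch) Rx(roll)).
In Python, from cell import * gives the robot as it stands.
- The arm moves only by the tool play_rows, never from a script. Its argument "rows" is a list of rows, each a list of 3 entries, a list of its own where there are three numbers: the shift along the tool's x, y, z in m, then the turn, a rotation vector about the tool's x, y, z in degrees, then the opening in per cent of the stroke, from 0 (shut) to 100 (fully open). In form: [[[dx, dy, dz], [rx, ry, rz], hand], ...]. A call has 1 to 8 rows; each row is the pose to reach, as a shift and turn from the pose commanded when the call began, along the tool's axes at that moment; what a row does not reach only later rows make up. A row lasts 1/10 s, in which the tool goes at most 50 mm and 8.59 degrees, less where a joint would pass 70% of its speed; a pose out of reach is approached as far as the arm can. A call with a gripper value outside its range is refused whole. The fingers move at their own pace and stop on an object; "force" is the grip in N (left out, the last holds). Time passes only in rows, so rows that repeat a pose let the fingers close. It gives the time, the measured TCP pose, the force and the opening at its end, in the units of the state.
- read_state(): the state, without advancing time (a new reading comes with each control period).
- snapshot(name): name is "side" or "top" or "wrist"; returns the picture (384x512x3 uint8, red, green, blue); there is no depth.
- camera_model(name): a dict with "fx", "fy", "cx", "cy" (pixels), "extrinsics" (4x4, takes a point from camera to world coordinates). Camera axes: x right, y up, looking along -z (the intrinsics and any distortion apply to the point x, -y, -z); pixel columns grow to the right and rows downward; lengths in mm; the calibration is good to about 2 mm. A picture is of the moment at which its call begins: read the wrist's pose just before it. camera_model takes no time and is no camera call; for the wrist camera it gives the pose at the moment of the call.
- job_done(): hands the job in, once; it reports no verdict.
Trained networks look in the newest picture that a camera, given by its name, has taken for a name from the list of things; names that differ only in an ending like _2 or _b are one class to them, and where a whole thing is asked for, a point or a joint stands for the part that bears it (a point fixed in the world has none). Each returns a list of dicts, best first, with "confidence" (0 to 1); they miss things now and then, are a little off and sometimes report something else, mostly with a low value. They report only what shows in the picture. A call takes as long as a camera call. They do not tell look-alikes from the thing itself.
- recognise(camera, name): "position" ([x, y, z] in mm, in world coordinates, good to about 4 mm: the middle of the surface that is visible of it).
- place_of(camera, name): "position" ([x, y, z] in mm, in world coordinates, good to about 4 mm: a listed point, or the origin of a listed thing).
The state is a dict: "time_s": time; "joint_positions": joint angles; "joint_vel": joint speeds; "joint_torque": joint torques, N m; "tcp_pos": TCP position; "ee_rot": TCP orientation; "wrist_force": force on the tool from outside, world axes, zero at the start; "moment": the same for the moment, N m; "gripper_width": finger opening in mm.
Only numpy, scipy, OpenCV 4.12 (cv2) and the standard library are available. Lean on these libraries where they do the work, as an engineer would, in place of code of your own. Each camera call takes 0.05 s, during which the arm holds its last target.

## Working session

There is one attempt and no reset: what is moved stays moved. The work goes in short steps, Python scripts to look and compute and a tool call to move; the robot and the scene stay as the last step left them, time stands still between calls to the robot, and variables do not carry over. Pictures are saved under pics/ and viewed, and the job is handed in when it is done.

Besides the shell and the picture viewer there is one more tool, called after "Emit:" by a JSON object that holds its "name" and its "arguments", one argument or row to a line. play_rows: Moves the arm, as the interface text tells. Its arguments: {"type":"object","properties":{"rows":{"type":"array"},"force":{"type":"number"}},"required":["rows"]}

```bash
ls; mkdir -p pics; python3 - <<'E'
from cell import *
import cv2
print(read_state())
for n in ["top","side","wrist"]:
    im=snapshot(n); cv2.imwrite(f"pics/{n}0.png",im[:,:,::-1])
    m=camera_model(n); print(n,{k:(v if not hasattr(v,'round') else v.round(3) if hasattr(v,'shape') else v) for k,v in m.items()})
for c in ["top","side"]:
  for n in ["meter","button_seat","lid_hinge","lid_front","green_cell_center","white_cell_center","orange_cell_center","standards_block","dropper_bottle","tape_roll"]:
    print(c,n,[( [round(float(x),1) for x in d['position']],round(float(d['confidence']),2)) for d in place_of(c,n)])
print(read_state()['time_s'])
E
```

```text
pics
{'time_s': 0.0, 'joint_positions': array([-1.23560576e+00,  3.00495259e-01,  1.52158786e+00, -1.66800100e-05,
        1.32067773e+00, -6.65944533e-02]), 'joint_vel': array([-0.0012186 , -0.00142812, -0.00033635,  0.00052541, -0.00076455,
        0.00035687]), 'joint_torque': array([-2.36670840e-04, -5.31808877e+01, -3.52735412e+01,  7.08030956e-02,
        2.44483317e-02, -9.98908945e-05]), 'tcp_pos': array([ 214.99413431, -505.95536068,  204.87020612]), 'ee_rot': array([-3.14042597e+00, -6.16173975e-05,  4.01789118e-01]), 'wrist_force': array([-0.3854846 ,  0.33916085, -0.50634305]), 'moment': array([-0.02943937, -0.02039468, -0.00788516]), 'gripper_width': 93.7659313904625}
top {'fx': 411.77742435720455, 'fy': 411.77742435720455, 'cx': 243.70764158097975, 'cy': 200.57577857177182, 'extrinsics': array([[-2.200000e-02,  9.930000e-01, -1.150000e-01,  4.117530e+02],
       [-1.000000e+00, -2.400000e-02, -1.400000e-02,  1.213120e+02],
       [-1.700000e-02,  1.140000e-01,  9.930000e-01,  1.160866e+03],
       [ 0.000000e+00,  0.000000e+00,  0.000000e+00,  1.000000e+00]])}
side {'fx
[... 1456 characters left out ...]
.45)]
top tape_roll [([475.0, -179.9, -0.7], 0.74)]
side meter [([502.9, 111.8, -3.4], 0.95)]
side button_seat [([460.4, 121.6, 60.7], 0.68)]
side lid_hinge [([504.3, 109.7, -3.5], 0.71), ([567.3, 104.7, 64.3], 0.59)]
side lid_front [([496.6, 117.3, 91.5], 0.84), ([526.8, -35.2, -2.7], 0.32)]
side green_cell_center [([625.7, 367.0, 39.1], 0.88), ([415.5, 411.8, 33.8], 0.61), ([515.1, 370.0, 39.7], 0.56)]
side white_cell_center [([498.0, 311.6, 45.6], 0.76), ([457.3, 119.5, 61.3], 0.21)]
side orange_cell_center [([530.3, 431.2, 46.2], 0.85)]
side standards_block [([517.9, 370.3, 3.1], 0.65)]
side dropper_bottle [([526.0, -35.9, -4.4], 0.46)]
side tape_roll [([468.2, -178.8, -2.0], 0.96)]
1.15
```

View pics/top0.png

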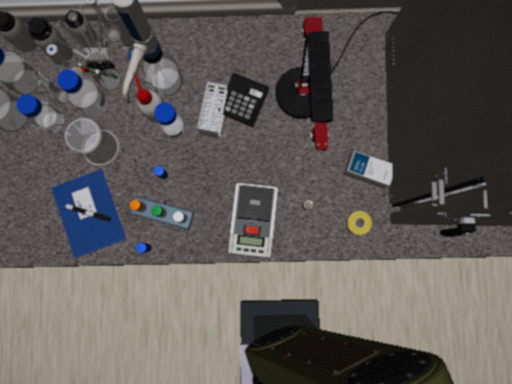

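View pics/side0.png

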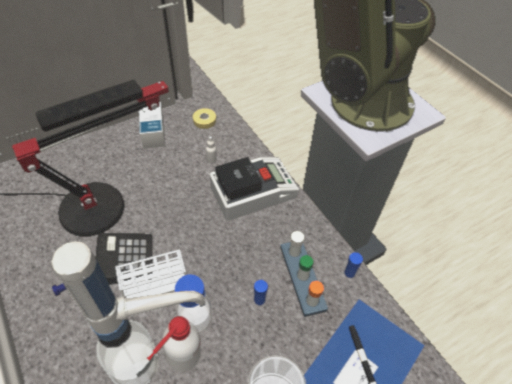

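```bash
python3 - <<'E'
import cv2,numpy as np
t=cv2.imread('pics/top0.png'); s=cv2.imread('pics/side0.png')
a=cv2.resize(t[100:300,40:280],None,fx=3,fy=3,interpolation=cv2.INTER_CUBIC); cv2.imwrite('pics/topc.png',a)
b=cv2.resize(s[130:320,200:440],None,fx=3,fy=3,interpolation=cv2.INTER_CUBIC); cv2.imwrite('pics/sidec.png',b)
E
```

```text
(no output)
```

View pics/topc.png

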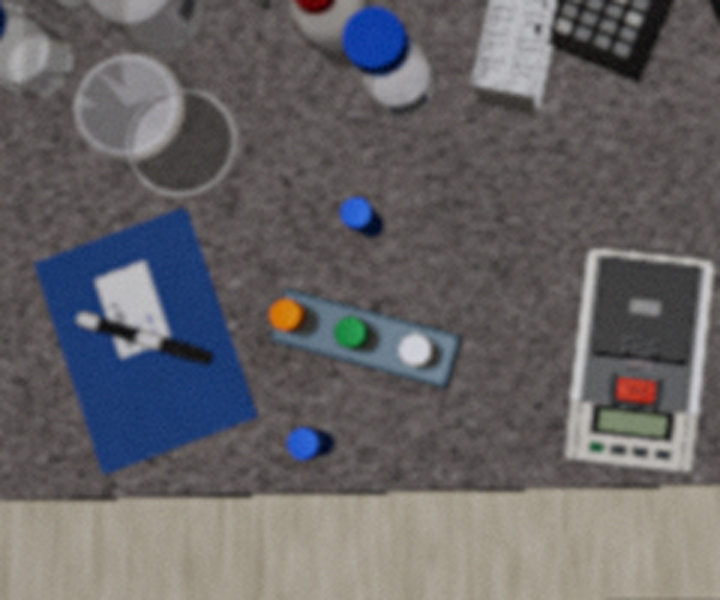

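View pics/sidec.png

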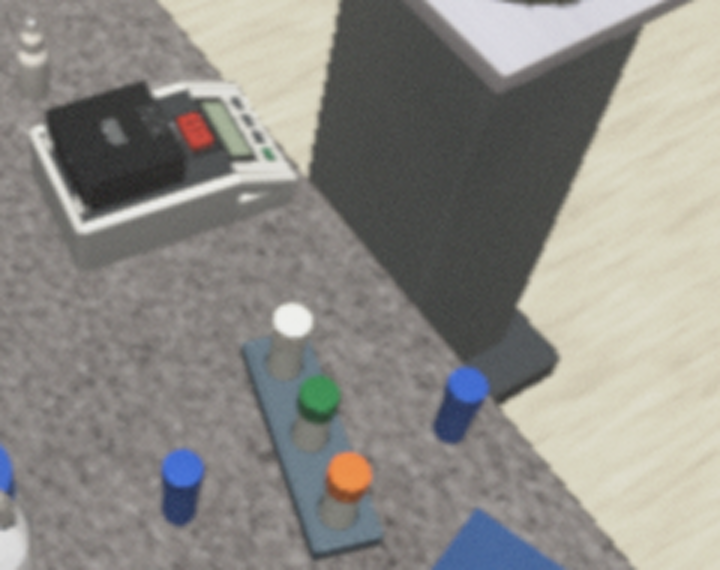

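The green-capped cell in the block is at top px (157,211). The blue ones at (159,171) and (141,248) are decoys, since they are blue and outside the block. The meter is at about (505,114) with yaw about -0.14. I'll move the wrist over the meter next.

```bash
cat > h.py <<'E'
from cell import *
import numpy as np, cv2
from scipy.spatial.transform import Rotation as Ro
def R(rpy): return Ro.from_euler('xyz',rpy).as_matrix()
def delta(tgt,yaw):
    s=read_state(); A=R(s['ee_rot']); B=R([np.pi,0,yaw])
    d=A.T@(np.array(tgt)-s['tcp_pos']); rv=Ro.from_matrix(A.T@B).as_rotvec(degrees=True)
    print('shift_m',(d/1000).round(4),'rot_deg',rv.round(2)); return d,rv
def st():
    s=read_state(); print('t',round(s['time_s'],2),'tcp',s['tcp_pos'].round(1),'rpy',s['ee_rot'].round(4),'F',s['wrist_force'].round(2),'M',s['moment'].round(2),'w',round(s['gripper_width'],1),'q',s['joint_positions'].round(2)); return s
def pix2z(m,u,v,z):
    E=np.array(m['extrinsics']); d=np.array([(u-m['cx'])/m['fx'],-(v-m['cy'])/m['fy'],-1.]); w=E[:3,:3]@d; o=E[:3,3]
    return o+w*(z-o[2])/w[2]
def proj(m,p):
    E=np.array(m['extrinsics']); c=E[:3,:3].T@(np.array(p)-E[:3,3]); return np.array([m['cx']+m['fx']*c[0]/-c[2], m['cy']-m['fy']*c[1]/-c[2]])
def snap(cam,fn,crop=None,f=1):
    m=camera_model(cam); im=snapshot(cam); o=im[:,:,::-1].copy()
    cv2.imwrite(f'pics/{fn}_raw.png',o)
    if crop: x0,y0,x1,y1=crop; o=o[y0:y1,x0:x1]
    if f!=1: o=cv2.resize(o,None,fx=f,fy=f,interpolation=cv2.INTER_CUBIC)
    cv2.imwrite(f'pics/{fn}.png',o); return m,im
E
python3 -c "
from h import *
st();delta([480,115,230],-0.14)"
```

```text
t 1.15 tcp [ 215.1 -506.2  205.5] rpy [ 3.1416 -0.      0.4018] F [-0.25 -0.29  0.15] M [-0.04 -0.    0.03] w 94.3 q [-1.24  0.3   1.52  0.    1.32 -0.07]
shift_m [ 0.4867 -0.4681 -0.0245] rot_deg [ 0.   -0.   31.04]
```

Emit:
{"name": "play_rows", "arguments": {
  "rows": [
    [[0.487,-0.468,-0.0245],[0,0,31],0],
    [[0.487,-0.468,-0.0245],[0,0,31],0],
    [[0.487,-0.468,-0.0245],[0,0,31],0],
    [[0.487,-0.468,-0.0245],[0,0,31],0],
    [[0.487,-0.468,-0.0245],[0,0,31],0],
    [[0.487,-0.468,-0.0245],[0,0,31],0],
    [[0.487,-0.468,-0.0245],[0,0,31],0],
    [[0.487,-0.468,-0.0245],[0,0,31],0]
  ]
}}

```text
time_s: 1.95
tcp_pos: [370.9, -140.4, 220.2]
ee_rot: [3.141, -0.001, -0.14]
wrist_force: [0.4, 0.0, 0.2]
gripper_width: 33.4
```

```bash
python3 -c "
from h import *
st();delta([480,115,230],-0.14)"
```

```text
t 1.95 tcp [ 370.9 -140.4  220.2] rpy [ 3.1413e+00 -9.0000e-04 -1.3950e-01] F [0.36 0.04 0.22] M [-0.03  0.01  0.03] w 33.4 q [-0.45 -0.07  1.89  0.    1.31  1.26]
shift_m [ 0.0725 -0.2681 -0.0098] rot_deg [ 0.02 -0.05  0.03]
```

Emit:
{"name": "play_rows", "arguments": {
  "rows": [
    [[0.0725,-0.268,-0.01],[0,0,0],0],
    [[0.0725,-0.268,-0.01],[0,0,0],0],
    [[0.0725,-0.268,-0.01],[0,0,0],0],
    [[0.0725,-0.268,-0.01],[0,0,0],0],
    [[0.0725,-0.268,-0.01],[0,0,0],0],
    [[0.0725,-0.268,-0.01],[0,0,0],0],
    [[0.0725,-0.268,-0.01],[0,0,0],0],
    [[0.0725,-0.268,-0.01],[0,0,0],0]
  ]
}}

```text
time_s: 2.75
tcp_pos: [479.4, 113.1, 229.6]
ee_rot: [3.141, 0.001, -0.138]
wrist_force: [-1.0, -0.1, -0.4]
gripper_width: 0.8
```

```bash
python3 -c "
from h import *
st(); m,im=snap('wrist','w1')
for n in ['meter','button_seat','lid_hinge','lid_front']: print(n,[(np.round(d['position'],1),round(d['confidence'],2)) for d in place_of('wrist',n)])
import pickle; pickle.dump(m,open('w1.pkl','wb'))
"
```

```text
t 2.75 tcp [479.4 113.1 229.6] rpy [ 3.1412e+00  6.0000e-04 -1.3820e-01] F [-1.03 -0.11 -0.4 ] M [ 0.01 -0.01 -0.01] w 0.8 q [ 0.16  0.15  1.64 -0.    1.35  1.87]
meter [(array([504.2, 117.1,   0.6]), 0.81)]
button_seat [(array([459.5, 117.9,  58.3]), 0.72), (array([533.9, 430.9,  42.6]), 0.7)]
lid_hinge [(array([571.6, 103.7,  64. ]), 0.64), (array([461.4, 116.5,  58.4]), 0.21)]
lid_front [(array([493.6, 114.7,  95.1]), 0.8)]
```

View pics/w1.png

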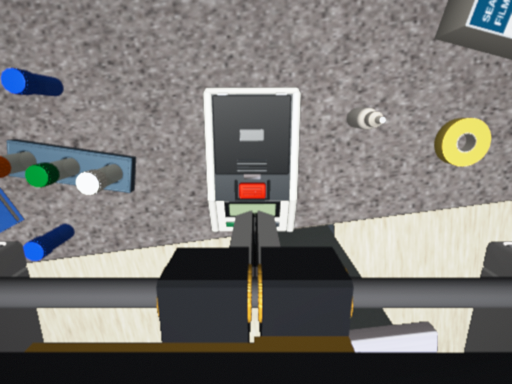

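```bash
python3 -c "
import cv2
o=cv2.imread('pics/w1_raw.png')[80:240,195:315]; cv2.imwrite('pics/w1c.png',cv2.resize(o,None,fx=3.7,fy=3.7,interpolation=cv2.INTER_CUBIC))
hsv=cv2.cvtColor(cv2.imread('pics/w1_raw.png'),cv2.COLOR_BGR2HSV)
import numpy as np
mk=((hsv[...,1]>150)&(hsv[...,2]>90)&((hsv[...,0]<8)|(hsv[...,0]>172))).astype(np.uint8); mk[:,:200]=0; mk[:,310:]=0;mk[:170]=0;mk[205:]=0
ys,xs=np.nonzero(mk); print(xs.mean(),ys.mean(),xs.min(),xs.max(),ys.min(),ys.max(), cv2.minAreaRect(np.c_[xs,ys].astype(np.int32)))
"
```

```text
251.93896713615024 190.5 239 265 183 198 ((252.0, 190.5), (15.0, 26.0), 90.0)
```

View pics/w1c.png

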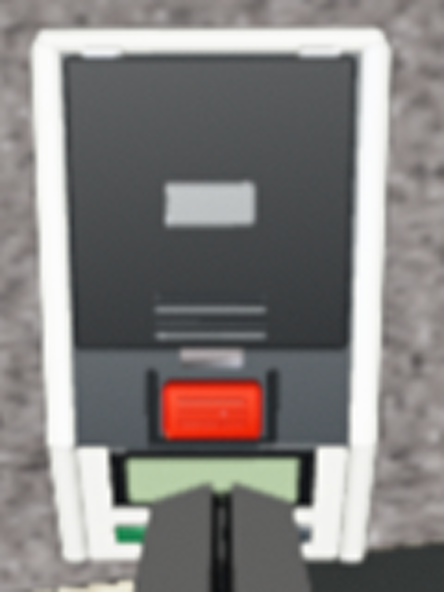

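```bash
python3 -c "
from h import *
import pickle; m=pickle.load(open('w1.pkl','rb'))
P=lambda x,y,z: pix2z(m,195+x/3.7,80+y/3.7,z)
for n,a in dict(btn=(252.0,190.5)).items(): print('btn',pix2z(m,*a,70).round(1))
pts=dict(lidBL=(66,57,95.5),lidBR=(356,57,95.5),lidFL=(78,347,95.5),lidFR=(348,347,95.5),hookL=(180,352,73),hookR=(243,352,73))
for k,v in pts.items(): print(k,P(*v).round(1))
a=[P(*pts[k]) for k in ('lidBL','lidBR','lidFL','lidFR')]
for i,j in ((0,2),(1,3)):
  d=a[i]-a[j]; print('yaw x',np.arctan2(d[1],d[0]),np.hypot(*d[:2]))
for i,j in ((0,1),(2,3)):
  d=a[i]-a[j]; print('yaw y',np.arctan2(-d[0],d[1]),np.hypot(*d[:2]))
c=np.mean(a,0); print(c)
for yw in (-.138,-.12): print('origin', c-25*np.array([np.cos(yw),np.sin(yw),0]))
s=[(460.4,121.6),(459.5,117.9)]
"
```

```text
btn [461.7 118.   70. ]
lidBL [577.3 143.3  95.5]
lidBR [565.9  61.1  95.5]
lidFL [493.4 154.3  95.5]
lidFR [482.   72.5  95.5]
hookL [483.  125.2  73. ]
hookR [480.2 104.7  73. ]
yaw x -0.1310330424431213 84.57979489906934
yaw x -0.1351474118440107 84.59388060406421
yaw y -0.13822930641387382 82.9410175034637
yaw y -0.13842150158590397 82.5930747601413
[529.66522779 107.824236    95.5       ]
origin [504.90290025 111.26329612  95.5       ]
origin [504.84501189 110.81704118  95.5       ]
```

```bash
python3 -c "
from h import *
st();delta([459.8,117.7,78],-0.137)"
```

```text
t 3.0 tcp [479.5 112.2 230.1] rpy [-3.1415e+00 -3.0000e-04 -1.4060e-01] F [0.46 0.25 0.82] M [0.07 0.03 0.  ] w 0.3 q [ 0.16  0.15  1.64 -0.    1.35  1.87]
shift_m [-0.0203 -0.0027  0.1521] rot_deg [-0.   -0.02 -0.21]
```

Emit:
{"name": "play_rows", "arguments": {
  "rows": [
    [[-0.02,-0.003,0.04],[0,0,-0.2],0],
    [[-0.02,-0.003,0.08],[0,0,-0.2],0],
    [[-0.02,-0.003,0.12],[0,0,-0.2],0],
    [[-0.02,-0.003,0.145],[0,0,-0.2],0],
    [[-0.02,-0.003,0.153],[0,0,-0.2],0],
    [[-0.02,-0.003,0.153],[0,0,-0.2],0]
  ]
}}

```text
time_s: 3.6
tcp_pos: [460.0, 118.4, 76.7]
ee_rot: [3.141, 0.001, -0.136]
wrist_force: [0.2, 0.3, 0.5]
gripper_width: 0.7
```

```bash
python3 -c "
from h import *
st();delta([459.8,117.7,75],-0.137)
snap('wrist','w2',(150,60,350,260),3)"
```

```text
t 3.6 tcp [460.  118.4  76.7] rpy [ 3.1412e+00  1.0000e-03 -1.3640e-01] F [0.24 0.35 0.55] M [ 0.07 -0.02  0.  ] w 0.7 q [ 0.17  0.29  1.86 -0.    0.99  1.88]
shift_m [-0.0001  0.0007  0.0017] rot_deg [0.02 0.06 0.03]
```

View pics/w2.png

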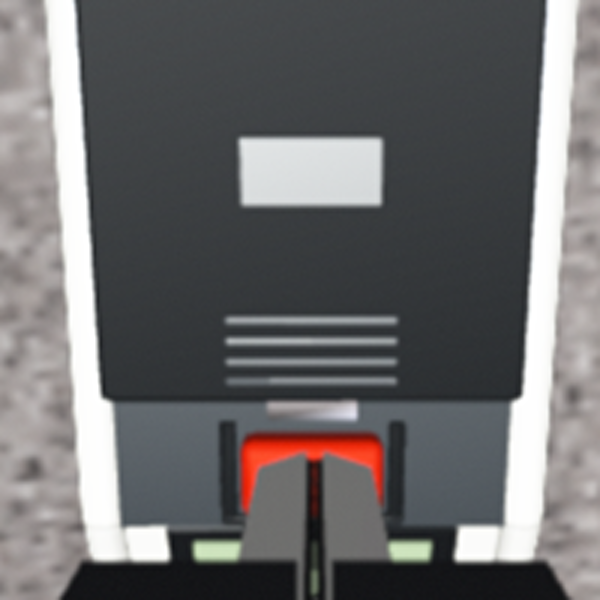

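Emit:
{"name": "play_rows", "arguments": {
  "rows": [
    [[0,0,0.001],[0,0,0],0],
    [[0,0,0.002],[0,0,0],0],
    [[0,0,0.003],[0,0,0],0],
    [[0,0,0.003],[0,0,0],0]
  ]
}}

```text
time_s: 4.05
tcp_pos: [460.2, 118.8, 74.1]
ee_rot: [-3.141, -0.0, -0.136]
wrist_force: [-0.1, -0.1, -0.1]
gripper_width: 0.4
```

Emit:
{"name": "play_rows", "arguments": {
  "rows": [
    [[0,0,0.001],[0,0,0],0],
    [[0,0,0.002],[0,0,0],0],
    [[0,0,0.002],[0,0,0],0]
  ]
}}

```text
time_s: 4.35
tcp_pos: [460.1, 118.8, 71.7]
ee_rot: [3.142, 0.0, -0.136]
wrist_force: [-0.2, 1.1, -0.3]
gripper_width: 0.4
```

Emit:
{"name": "play_rows", "arguments": {
  "rows": [
    [[0,0,0.001],[0,0,0],0],
    [[0,0,0.001],[0,0,0],0]
  ]
}}

```text
time_s: 4.55
tcp_pos: [460.1, 118.8, 70.7]
ee_rot: [3.142, 0.0, -0.136]
wrist_force: [-0.7, -0.5, 0.6]
gripper_width: 0.0
```

Emit:
{"name": "play_rows", "arguments": {
  "rows": [
    [[0,0,0.001],[0,0,0],0],
    [[0,0,0.001],[0,0,0],0]
  ]
}}

```text
time_s: 4.75
tcp_pos: [460.1, 118.8, 69.7]
ee_rot: [3.142, 0.0, -0.136]
wrist_force: [0.5, 0.0, 0.3]
gripper_width: -0.1
```

Emit:
{"name": "play_rows", "arguments": {
  "rows": [
    [[0,0,0.001],[0,0,0],0],
    [[0,0,0.001],[0,0,0],0]
  ]
}}

```text
time_s: 4.95
tcp_pos: [460.1, 118.8, 68.7]
ee_rot: [3.142, 0.0, -0.136]
wrist_force: [-0.3, -1.0, 0.0]
gripper_width: 0.4
```

Emit:
{"name": "play_rows", "arguments": {
  "rows": [
    [[0,0,0.001],[0,0,0],0],
    [[0,0,0.001],[0,0,0],0]
  ]
}}

```text
time_s: 5.15
tcp_pos: [460.3, 118.8, 67.9]
ee_rot: [-3.142, -0.0, -0.136]
wrist_force: [-0.4, -0.6, 2.3]
gripper_width: 0.6
```

Emit:
{"name": "play_rows", "arguments": {
  "rows": [
    [[0,0,0.001],[0,0,0],0],
    [[0,0,0.002],[0,0,0],0],
    [[0,0,0.002],[0,0,0],0]
  ]
}}

```text
time_s: 5.45
tcp_pos: [460.2, 118.8, 65.8]
ee_rot: [-3.142, -0.0, -0.136]
wrist_force: [-0.4, 0.3, 3.5]
gripper_width: 0.8
```

Emit:
{"name": "play_rows", "arguments": {
  "rows": [
    [[0,0,0.001],[0,0,0],0],
    [[0,0,0.001],[0,0,0],0]
  ]
}}

```text
time_s: 5.65
tcp_pos: [460.2, 118.8, 64.8]
ee_rot: [-3.142, -0.0, -0.136]
wrist_force: [-0.6, -0.8, 3.3]
gripper_width: 0.4
```

Emit:
{"name": "play_rows", "arguments": {
  "rows": [
    [[0,0,0.0006],[0,0,0],0],
    [[0,0,0.0006],[0,0,0],0]
  ]
}}

```text
time_s: 5.85
tcp_pos: [460.2, 118.8, 64.2]
ee_rot: [-3.142, -0.0, -0.136]
wrist_force: [-0.6, 0.1, 3.9]
gripper_width: 0.3
```

Emit:
{"name": "play_rows", "arguments": {
  "rows": [
    [[0,0,0.0004],[0,0,0],0],
    [[0,0,0.0004],[0,0,0],0]
  ]
}}

```text
time_s: 6.05
tcp_pos: [460.2, 118.8, 63.9]
ee_rot: [-3.142, -0.0, -0.136]
wrist_force: [-0.6, -0.5, 5.5]
gripper_width: 0.3
```

```bash
python3 -c "
from h import *
st();snap('wrist','w3',(100,0,400,260),2)"
```

```text
t 6.05 tcp [460.2 118.8  63.9] rpy [-3.1416e+00 -2.0000e-04 -1.3570e-01] F [-0.57 -0.49  5.53] M [0.04 0.14 0.02] w 0.3 q [ 0.18  0.31  1.87 -0.    0.96  1.88]
```

View pics/w3.png

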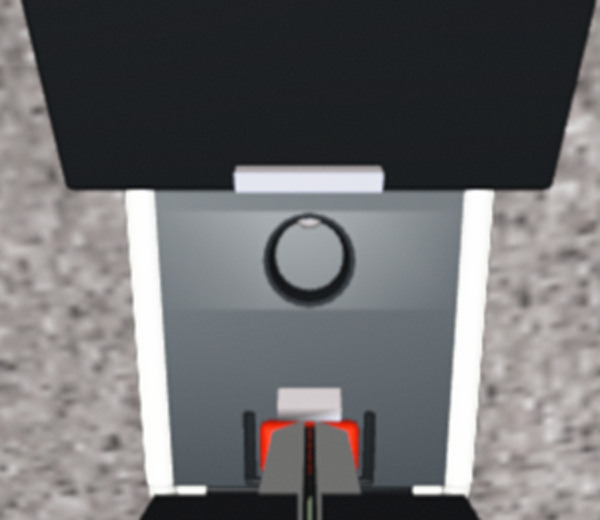

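The latch let go at about 5.5 N, and the lid stands open with the well visible. I'll retreat and measure the well from above.

Emit:
{"name": "play_rows", "arguments": {
  "rows": [
    [[0,0,-0.02],[0,0,0],0],
    [[-0.01,0,-0.06],[0,0,0],0],
    [[-0.02,0,-0.1],[0,0,0],0],
    [[-0.03,0,-0.14],[0,0,0],0],
    [[-0.03,0,-0.15],[0,0,0],0],
    [[-0.03,0,-0.15],[0,0,0],0]
  ]
}}

```text
time_s: 6.7
tcp_pos: [430.9, 123.0, 214.8]
ee_rot: [-3.141, -0.002, -0.136]
wrist_force: [0.2, 0.3, -0.7]
gripper_width: 0.4
```

```bash
python3 -c "
from h import *
import pickle
st();m,im=snap('wrist','w4',(130,0,380,230),3); pickle.dump(m,open('w4.pkl','wb'))
for n in ['well_mouth','button_seat','lid_hinge','green_cell_center']: print(n,[(np.round(d['position'],1),round(d['confidence'],2)) for d in place_of('wrist',n)])
"
```

```text
t 6.7 tcp [430.9 123.  214.8] rpy [-3.1408e+00 -2.4000e-03 -1.3560e-01] F [ 0.21  0.31 -0.72] M [ 0.04  0.01 -0.01] w 0.4 q [ 0.2   0.06  1.78 -0.    1.3   1.9 ]
well_mouth [(array([520.9, 111.8,  61.6]), 0.65)]
button_seat [(array([459.1, 118.7,  62. ]), 0.72), (array([ 5.301e+02, -4.340e+01,  5.000e-01]), 0.56)]
lid_hinge [(array([570.1, 104.2,  65. ]), 0.85)]
green_cell_center [(array([425.6, 412.6,  36.4]), 0.95), (array([513.9, 367.7,  44.5]), 0.83), (array([626. , 364.8,  35.5]), 0.72), (array([524.8, -40.7,  -0.7]), 0.4)]
```

View pics/w4.png

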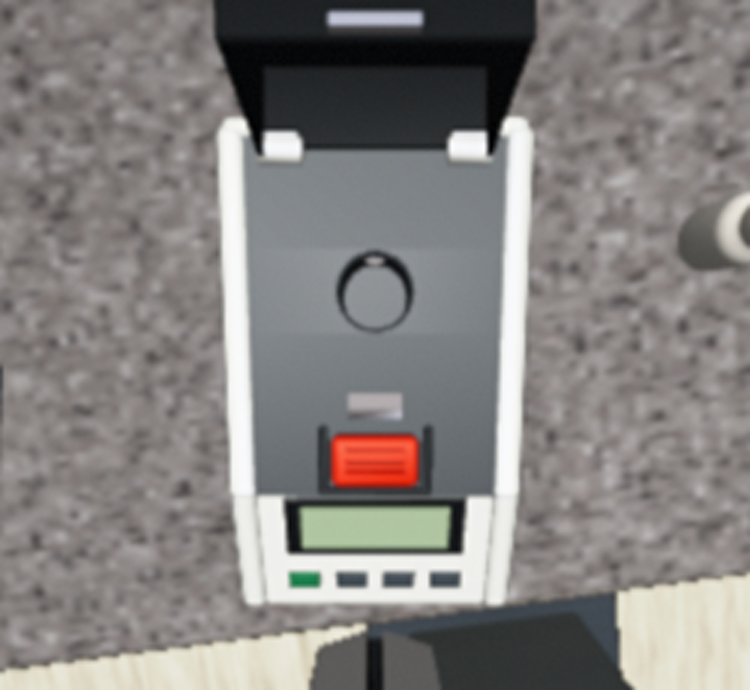

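```bash
python3 -c "
from h import *
import pickle; m=pickle.load(open('w4.pkl','rb'))
P=lambda x,y,z: pix2z(m,130+x/3,y/3,z)
for p in ((375,291.5),(336,291),(413.5,291),(375,250),(375,333)): print(P(*p,60).round(1))
print('btn',P(375,461,68).round(1))
yw=-.137;o=np.array([505.2,111.4]);c,s=np.cos(yw),np.sin(yw)
print('model well',o+18*np.array([c,s]),'btn',o-45*np.array([c,s]))
a=P(242,150,60);b=P(507,150,60);print('deck',a.round(1),b.round(1))
for l,r in (((242,150),(507,150)),((258,480),(494,480))):
  q=(P(*l,60)+P(*r,60))/2; print('mid',q.round(1))
d=P(*(375,291.5),60)-P(375,461,68); print('yaw',np.arctan2(d[1],d[0]),np.hypot(d[0],d[1]))
"
```

```text
[522.6 109.3  60. ]
[524.8 123.9  60. ]
[520.8  94.9  60. ]
[537.3 107.3  60. ]
[507.7 111.4  60. ]
btn [460.3 117.8  68. ]
model well [523.03134304 108.94170682] btn [460.6216424  117.54573294]
deck [577.7 150.5  60. ] [564.7  55.3  60. ]
mid [571.2 102.9  60. ]
mid [451.7 118.6  60. ]
yaw -0.13539195605816795 62.93727446283246
```

```bash
python3 -c "
from h import *
delta([500,320,215],1.29)"
```

```text
shift_m [ 0.0425 -0.2049 -0.003 ] rot_deg [-7.00e-02  1.60e-01 -8.17e+01]
```

Emit:
{"name": "play_rows", "arguments": {
  "rows": [
    [[0.0425,-0.205,-0.003],[0,0,-81.7],50],
    [[0.0425,-0.205,-0.003],[0,0,-81.7],50],
    [[0.0425,-0.205,-0.003],[0,0,-81.7],50],
    [[0.0425,-0.205,-0.003],[0,0,-81.7],50],
    [[0.0425,-0.205,-0.003],[0,0,-81.7],50],
    [[0.0425,-0.205,-0.003],[0,0,-81.7],50],
    [[0.0425,-0.205,-0.003],[0,0,-81.7],50],
    [[0.0425,-0.205,-0.003],[0,0,-81.7],50]
  ]
}}

```text
time_s: 7.75
tcp_pos: [500.2, 320.2, 215.2]
ee_rot: [-3.14, 0.002, 1.071]
wrist_force: [0.8, 0.2, 0.1]
gripper_width: 46.8
```

```bash
python3 -c "
from h import *
delta([500,320,215],1.29)"
```

```text
shift_m [-0.0003 -0.      0.0002] rot_deg [ -0.08   0.11 -12.57]
```

Emit:
{"name": "play_rows", "arguments": {
  "rows": [
    [[0,0,0],[0,0,-12.5],50],
    [[0,0,0],[0,0,-12.5],50],
    [[0,0,0],[0,0,-12.5],50],
    [[0,0,0],[0,0,-12.5],50]
  ]
}}

```text
time_s: 8.15
tcp_pos: [500.3, 320.1, 216.0]
ee_rot: [-3.141, 0.001, 1.28]
wrist_force: [0.3, 0.6, -0.1]
gripper_width: 47.1
```

```bash
python3 -c "
from h import *
import pickle
st();m,im=snap('wrist','w5',(100,40,400,260),2.6); pickle.dump(m,open('w5.pkl','wb'))
for n in ['green_cell_center','white_cell_center','orange_cell_center']: print(n,[(np.round(d['position'],1),round(d['confidence'],2)) for d in place_of('wrist',n)])
"
```

```text
t 8.15 tcp [500.3 320.1 216. ] rpy [-3.1407e+00  9.0000e-04  1.2799e+00] F [ 0.34  0.56 -0.1 ] M [-0.02 -0.05 -0.03] w 47.1 q [ 0.51  0.39  1.37 -0.    1.38  0.8 ]
green_cell_center [(array([627.4, 361.8,  33.9]), 0.59), (array([425.6, 412.9,  35.9]), 0.58), (array([516.5, 370.9,  43.4]), 0.56)]
white_cell_center [(array([502.9, 311. ,  46.4]), 0.85)]
orange_cell_center [(array([532.8, 428.4,  41.5]), 0.79)]
```

View pics/w5.png

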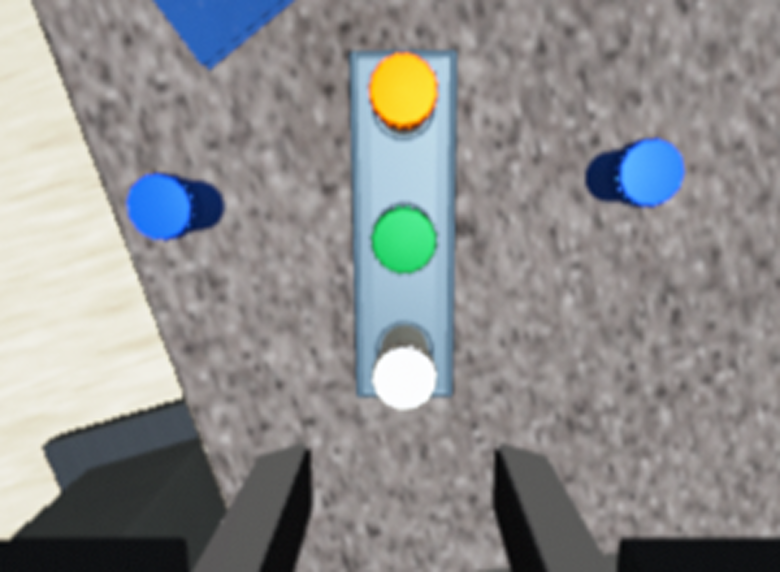

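Green-capped cell confirmed at crop (404,240), in the middle of the block. The blue ones at (160,206) and (651,172) are the decoys.

```bash
python3 -c "
from h import *
import pickle; m=pickle.load(open('w5.pkl','rb'))
hsv=cv2.cvtColor(cv2.imread('pics/w5_raw.png'),cv2.COLOR_BGR2HSV)
def cen(lo,hi):
  mk=cv2.inRange(hsv,lo,hi); mk[:, :225]=0; mk[:,285:]=0; mk[200:]=0
  n,l,s,c=cv2.connectedComponentsWithStats(mk); i=1+s[1:,4].argmax(); x,y,w,h=s[i,:4]; return (x+(w-1)/2,y+(h-1)/2),s[i]
for nm,lo,hi in (('g',(40,100,60),(85,255,255)),('o',(8,150,100),(25,255,255)),('w',(0,0,240),(180,25,255))):
  c,s=cen(lo,hi); print(nm,c,s,pix2z(m,*c,80).round(1))
p=pix2z(m,100+404/2.6,40+240/2.6,80);print(p)
delta([p[0],p[1],130],1.285)
"
```

```text
g (np.float64(255.0), np.float64(131.5)) [243 119  25  26 518] [517.7 370.5  80. ]
o (np.float64(254.5), np.float64(74.5)) [242  60  26  30 468] [533.9 426.8  80. ]
w (np.float64(255.0), np.float64(185.0)) [244 174  23  23 411] [500.3 312.5  80. ]
[517.81408883 369.53731705  80.        ]
shift_m [0.0523 0.0027 0.0866] rot_deg [-0.01  0.01 -0.21]
```

Emit:
{"name": "play_rows", "arguments": {
  "rows": [
    [[0.052,0.0025,0.04],[0,0,-0.2],50],
    [[0.052,0.0025,0.08],[0,0,-0.2],50],
    [[0.052,0.0025,0.11],[0,0,-0.2],50],
    [[0.052,0.0025,0.14],[0,0,-0.2],50],
    [[0.052,0.0025,0.154],[0,0,-0.2],50],
    [[0.052,0.0025,0.158],[0,0,-0.2],50],
    [[0.052,0.0025,0.158],[0,0,-0.2],50]
  ]
}}

```text
time_s: 9.05
tcp_pos: [517.8, 369.5, 59.6]
ee_rot: [3.141, -0.001, 1.286]
wrist_force: [-0.0, 0.4, 0.2]
gripper_width: 46.9
```

```bash
python3 -c "
from h import *
st();delta([517.4,369.9,57],1.285)
snap('side','s2',(200,200,400,350),3)"
```

```text
t 9.05 tcp [517.8 369.5  59.6] rpy [ 3.1411e+00 -6.0000e-04  1.2855e+00] F [-0.04  0.37  0.19] M [-0.03 -0.08  0.04] w 46.9 q [0.56 0.63 1.39 0.   1.12 0.85]
shift_m [ 0.0003 -0.0005  0.0026] rot_deg [ 0.03 -0.04  0.03]
```

View pics/s2.png

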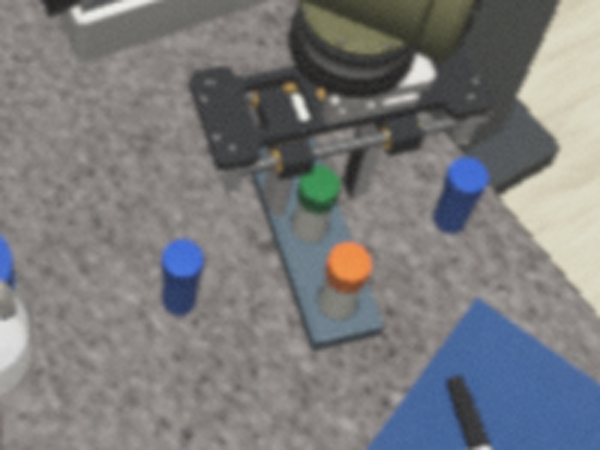

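Emit:
{"name": "play_rows", "arguments": {
  "rows": [
    [[0,0,0.002],[0,0,0],50],
    [[0,0,0.002],[0,0,0],20],
    [[0,0,0.002],[0,0,0],20],
    [[0,0,0.002],[0,0,0],20],
    [[0,0,0.002],[0,0,0],20],
    [[0,0,0.002],[0,0,0],20]
  ],
  "force": 30
}}

```text
time_s: 9.7
tcp_pos: [517.6, 369.4, 57.1]
ee_rot: [3.141, -0.0, 1.286]
wrist_force: [-0.3, 1.0, 2.9]
gripper_width: 27.3
```

Emit:
{"name": "play_rows", "arguments": {
  "rows": [
    [[0,0,-0.01],[0,0,0],10],
    [[0,0,-0.03],[0,0,0],10],
    [[0,0,-0.07],[0,0,0],10],
    [[0,0,-0.11],[0,0,0],10],
    [[0,0,-0.13],[0,0,0],10],
    [[0,0,-0.13],[0,0,0],10]
  ]
}}

```text
time_s: 10.3
tcp_pos: [518.4, 369.9, 190.7]
ee_rot: [3.138, -0.004, 1.286]
wrist_force: [-0.2, -1.2, -1.7]
gripper_width: 27.1
```

```bash
python3 -c "
from h import *
st();delta([522.8,109.1,190],-0.1355)
snap('side','s3',(200,130,440,330),3); snap('wrist','w6',(100,100,400,300),2.6)"
```

```text
t 10.3 tcp [518.4 369.9 190.7] rpy [ 3.1378 -0.0043  1.2859] F [-0.19 -1.17 -1.75] M [-0.02 -0.1  -0.04] w 27.1 q [0.56 0.5  1.27 0.   1.36 0.85]
shift_m [-0.2491  0.0776 -0.    ] rot_deg [ 0.   -0.36 81.44]
```

View pics/s3.png

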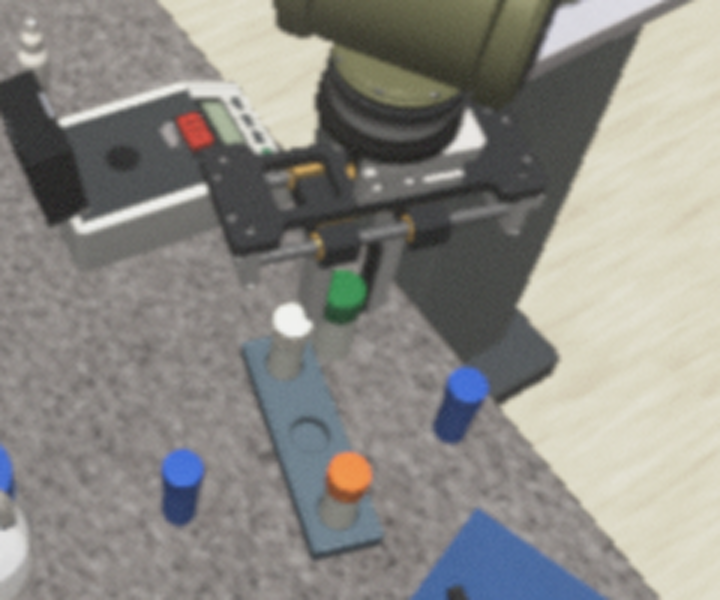

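View pics/w6.png

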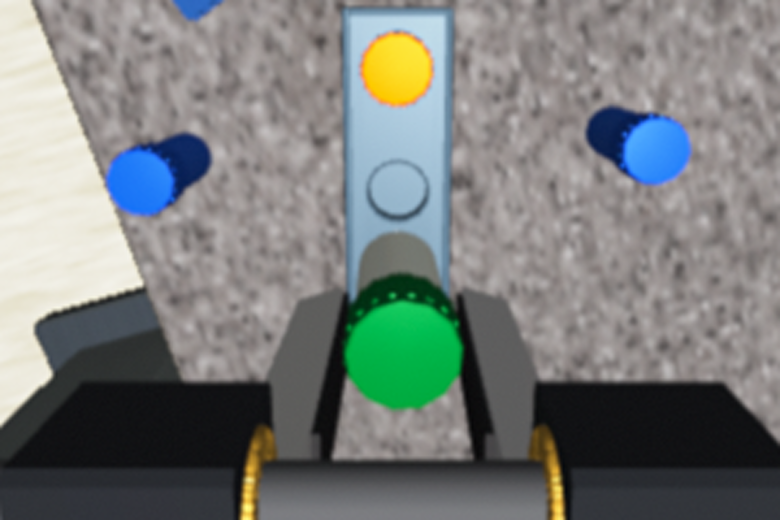

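Emit:
{"name": "play_rows", "arguments": {
  "rows": [
    [[-0.249,0.0776,0],[0,-0.3,81.4],10],
    [[-0.249,0.0776,0],[0,-0.3,81.4],10],
    [[-0.249,0.0776,0],[0,-0.3,81.4],10],
    [[-0.249,0.0776,0],[0,-0.3,81.4],10],
    [[-0.249,0.0776,0],[0,-0.3,81.4],10],
    [[-0.249,0.0776,0],[0,-0.3,81.4],10],
    [[-0.249,0.0776,0],[0,-0.3,81.4],10],
    [[-0.249,0.0776,0],[0,-0.3,81.4],10]
  ]
}}

```text
time_s: 11.2
tcp_pos: [521.3, 107.8, 185.1]
ee_rot: [3.139, 0.006, 0.078]
wrist_force: [-0.6, 0.2, -0.6]
gripper_width: 27.2
```

```bash
python3 -c "
from h import *
st();delta([522.8,109.1,190],-0.1355)
"
```

```text
t 11.2 tcp [521.3 107.8 185.1] rpy [3.1391 0.0063 0.0784] F [-0.64  0.24 -0.58] M [-0.   -0.04 -0.  ] w 27.2 q [ 0.14  0.28  1.59 -0.    1.27  1.63]
shift_m [ 0.0015 -0.0012 -0.0049] rot_deg [ 0.18  0.34 12.25]
```

Emit:
{"name": "play_rows", "arguments": {
  "rows": [
    [[0.0015,-0.0012,-0.005],[0,0.3,12.2],10],
    [[0.0015,-0.0012,-0.005],[0,0.3,12.2],10],
    [[0.0015,-0.0012,-0.005],[0,0.3,12.2],10],
    [[0.0015,-0.0012,-0.005],[0,0.3,12.2],10]
  ]
}}

```text
time_s: 11.6
tcp_pos: [522.9, 109.9, 190.7]
ee_rot: [3.139, -0.0, -0.125]
wrist_force: [0.7, -0.1, -0.5]
gripper_width: 27.4
```

```bash
python3 -c "
from h import *
st();m,im=snap('wrist','w7',(100,0,400,260),2.6); st()
mw=m
import pickle;pickle.dump(m,open('w7.pkl','wb'))
hsv=cv2.cvtColor(im,cv2.COLOR_RGB2HSV); mk=cv2.inRange(hsv,(40,100,60),(85,255,255)); ys,xs=np.nonzero(mk); print(xs.min(),xs.max(),ys.min(),ys.max())
snap('top','t2',(200,160,320,280),5); snap('side','s4',(180,80,330,240),4)
delta([522.8,109.1,190],-0.1355)
"
```

```text
t 11.6 tcp [522.9 109.9 190.7] rpy [ 3.1386e+00 -3.0000e-04 -1.2480e-01] F [ 0.71 -0.08 -0.47] M [0.05 0.   0.03] w 27.4 q [ 0.14  0.28  1.58 -0.    1.28  1.84]
t 11.65 tcp [523.  109.9 190.9] rpy [ 3.1387e+00 -6.0000e-04 -1.2500e-01] F [ 0.21  0.35 -0.27] M [ 0.08  0.06 -0.04] w 27.2 q [ 0.14  0.28  1.58 -0.    1.28  1.84]
229 277 206 268
shift_m [-0.0003  0.0008  0.0013] rot_deg [ 0.15 -0.08  0.56]
```

View pics/w7.png

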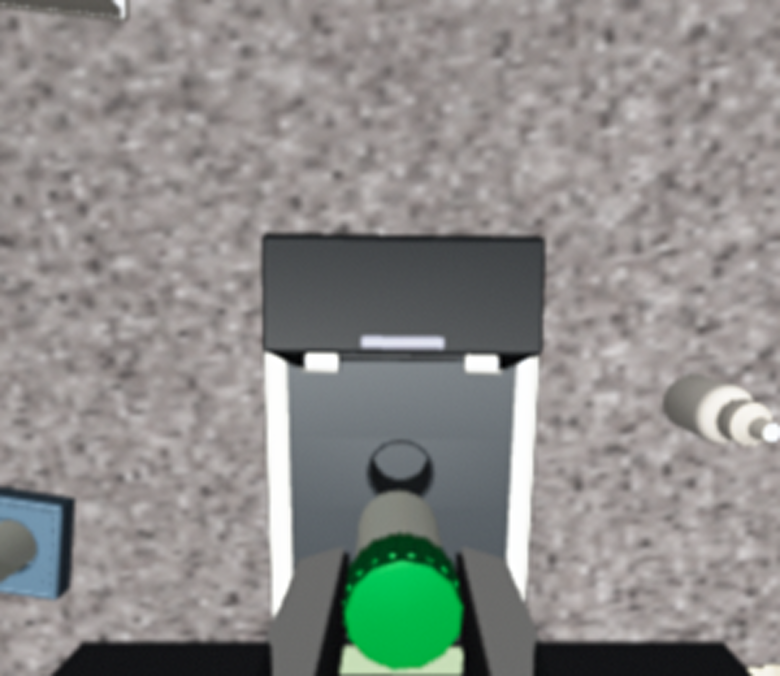

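View pics/s4.png

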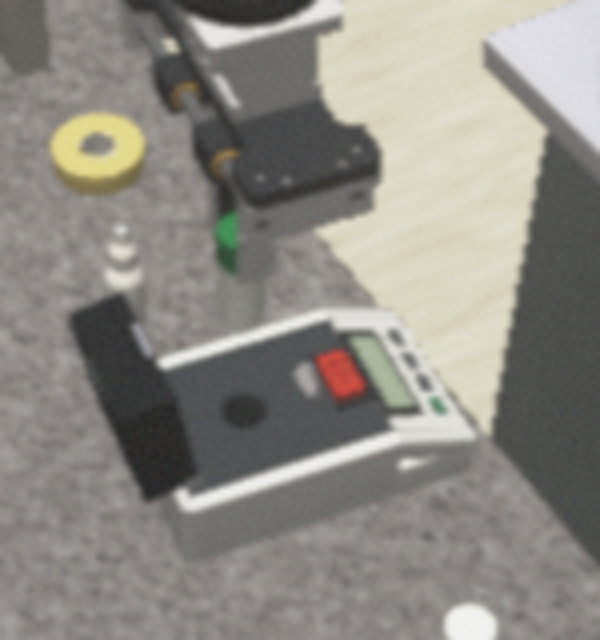

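```bash
python3 -c "
from h import *
import pickle; m=pickle.load(open('w7.pkl','rb'))
P=lambda x,y,z: pix2z(m,100+x/2.6,y/2.6,z).round(1)
print('cap',P(404,613,213.8), 'y-extent',P(404,558,213.8),P(404,668,213.8))
for p in ((368,468),(433,468),(400,440)): print('well',P(*p,60))
"
python3 - <<'E'
import cv2
o=cv2.imread('pics/w7_raw.png')[160:275,215:295]; cv2.imwrite('pics/w7c.png',cv2.resize(o,None,fx=5,fy=5,interpolation=cv2.INTER_CUBIC))
E
```

```text
cap [525.5 108.5 213.8] y-extent [538.8 106.9 213.8] [511.7 110.2 213.8]
well [526.5 123.   60. ]
well [523.   95.1  60. ]
well [537.  107.7  60. ]
```

View pics/w7c.png

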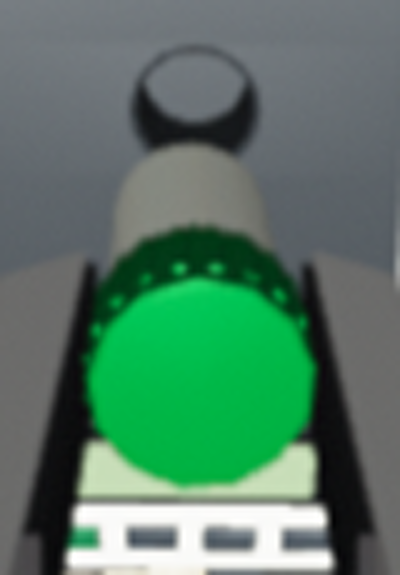

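```bash
python3 -c "
from h import *
delta([521.2,110.4,115],-0.1355)
"
```

```text
shift_m [-0.0022 -0.0004  0.0763] rot_deg [ 0.15 -0.08  0.56]
```

Emit:
{"name": "play_rows", "arguments": {
  "rows": [
    [[-0.0021,-0.0004,0.03],[0.15,0,0.6],10],
    [[-0.0021,-0.0004,0.06],[0.15,0,0.6],10],
    [[-0.0021,-0.0004,0.075],[0.15,0,0.6],10],
    [[-0.0021,-0.0004,0.0765],[0.15,0,0.6],10],
    [[-0.0021,-0.0004,0.0765],[0.15,0,0.6],10]
  ]
}}

```text
time_s: 12.25
tcp_pos: [521.6, 110.4, 115.6]
ee_rot: [-3.141, -0.002, -0.137]
wrist_force: [-0.0, -0.6, -0.5]
gripper_width: 27.4
```

```bash
python3 -c "
from h import *
st()
snap('side','s5',(190,120,290,200),6); snap('wrist','w8',(190,140,320,280),4)
delta([521.2,110.4,115],-0.1355)
"
```

```text
t 12.25 tcp [521.6 110.4 115.6] rpy [-3.1414e+00 -2.3000e-03 -1.3700e-01] F [-0.01 -0.61 -0.5 ] M [ 0.02  0.02 -0.02] w 27.4 q [ 0.14  0.35  1.67 -0.    1.11  1.85]
shift_m [-0.0008  0.0002  0.0014] rot_deg [-0.04 -0.23 -0.1 ]
```

View pics/s5.png

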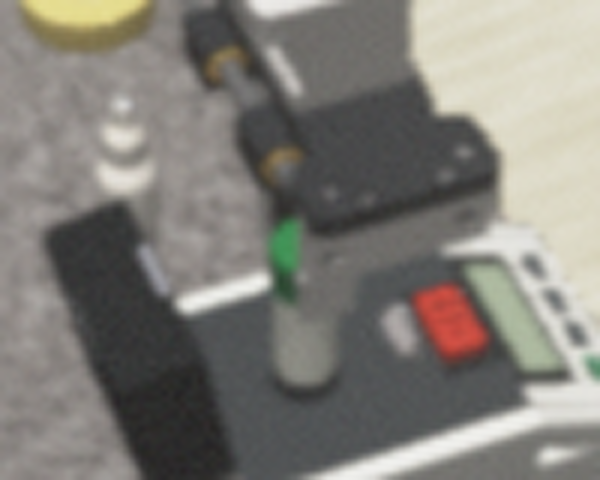

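View pics/w8.png

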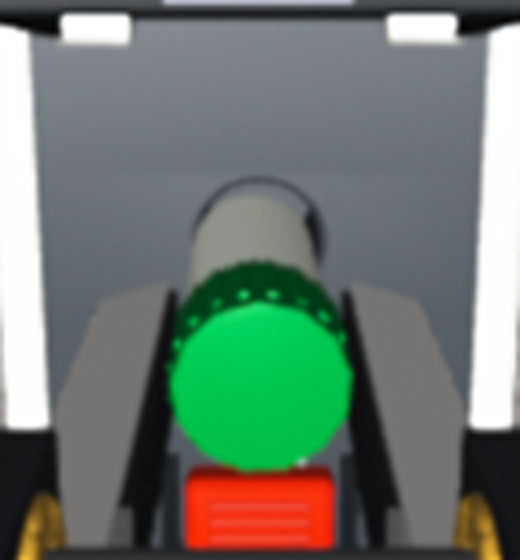

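```bash
python3 -c "
from h import *
m=camera_model('wrist')
a=np.linspace(0,2*np.pi,72)
o=cv2.resize(cv2.imread('pics/w8_raw.png')[140:280,190:320],None,fx=4,fy=4,interpolation=cv2.INTER_CUBIC)
def circ(c,r,z,col):
  q=np.array([proj(m,[c[0]+r*np.cos(t),c[1]+r*np.sin(t),z]) for t in a]); q=((q-[190,140])*4+1.5).round().astype(int); cv2.polylines(o,[q.reshape(-1,1,2)],True,col,1)
tc=read_state()['tcp_pos']
c=np.array([523.5,109.4])
circ(c,14,138.6,(0,0,255)); circ(c,12.5,70.6,(0,255,255)); circ(c,9.5,66.6,(255,0,255)); circ((523.5,109.4),13.25,60,(255,255,0))
cv2.imwrite('pics/w8o.png',o)"
```

```text
(no output)
```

View pics/w8o.png

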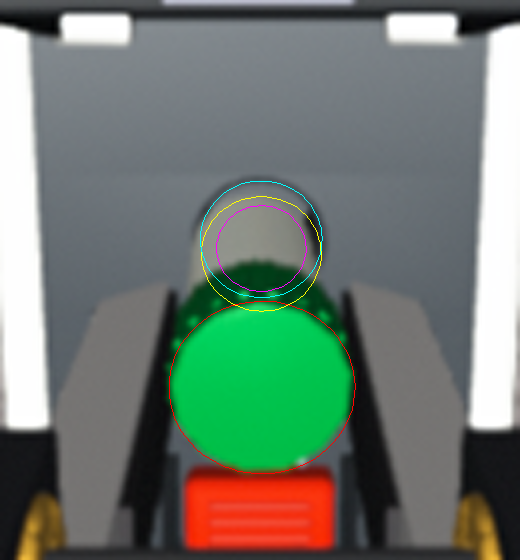

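Emit:
{"name": "play_rows", "arguments": {
  "rows": [
    [[0,0.0005,0.003],[0,0,0],10],
    [[0,0.0005,0.006],[0,0,0],10],
    [[0,0.0005,0.009],[0,0,0],10],
    [[0,0.0005,0.011],[0,0,0],10],
    [[0,0.0005,0.011],[0,0,0],10]
  ]
}}

```text
time_s: 12.85
tcp_pos: [521.3, 109.8, 104.0]
ee_rot: [3.142, -0.002, -0.138]
wrist_force: [0.6, -0.7, -0.7]
gripper_width: 27.2
```

Emit:
{"name": "play_rows", "arguments": {
  "rows": [
    [[0,0,0.002],[0,0,0],10],
    [[0,0,0.004],[0,0,0],10],
    [[0,0,0.004],[0,0,0],10]
  ]
}}

```text
time_s: 13.15
tcp_pos: [521.3, 109.8, 100.0]
ee_rot: [-3.142, -0.002, -0.138]
wrist_force: [0.1, -0.9, -0.7]
gripper_width: 27.3
```

Emit:
{"name": "play_rows", "arguments": {
  "rows": [
    [[0,0,0.002],[0,0,0],10],
    [[0,0,0.004],[0,0,0],10],
    [[0,0,0.004],[0,0,0],10]
  ]
}}

```text
time_s: 13.45
tcp_pos: [521.4, 109.9, 96.0]
ee_rot: [-3.141, -0.002, -0.138]
wrist_force: [-0.3, -1.4, -1.2]
gripper_width: 27.4
```

Emit:
{"name": "play_rows", "arguments": {
  "rows": [
    [[0,0,0.0015],[0,0,0],10],
    [[0,0,0.003],[0,0,0],10],
    [[0,0,0.003],[0,0,0],10]
  ]
}}

```text
time_s: 13.75
tcp_pos: [521.3, 109.9, 93.2]
ee_rot: [-3.141, -0.002, -0.138]
wrist_force: [-2.7, -0.1, 0.8]
gripper_width: 27.5
```

Emit:
{"name": "play_rows", "arguments": {
  "rows": [
    [[0,0,0.0015],[0,0,0],10],
    [[0,0,0.003],[0,0,0],10],
    [[0,0,0.003],[0,0,0],10]
  ]
}}

```text
time_s: 14.05
tcp_pos: [521.2, 109.8, 89.8]
ee_rot: [3.141, -0.002, -0.138]
wrist_force: [-1.3, -1.2, -0.8]
gripper_width: 27.6
```

Emit:
{"name": "play_rows", "arguments": {
  "rows": [
    [[0,0,0.0015],[0,0,0],10],
    [[0,0,0.003],[0,0,0],10],
    [[0,0,0.003],[0,0,0],10]
  ]
}}

```text
time_s: 14.35
tcp_pos: [521.3, 109.8, 86.9]
ee_rot: [3.142, -0.002, -0.138]
wrist_force: [-2.4, -2.7, -1.0]
gripper_width: 27.6
```

```bash
python3 -c "
from h import *
st()
snap('side','s6',(190,120,290,200),6); snap('wrist','w9',(190,140,320,280),4)
"
```

```text
t 14.35 tcp [521.3 109.8  86.9] rpy [ 3.1416e+00 -1.7000e-03 -1.3750e-01] F [-2.41 -2.66 -1.02] M [-0.23  0.54  0.01] w 27.6 q [ 0.14  0.39  1.69 -0.    1.05  1.85]
```

View pics/s6.png

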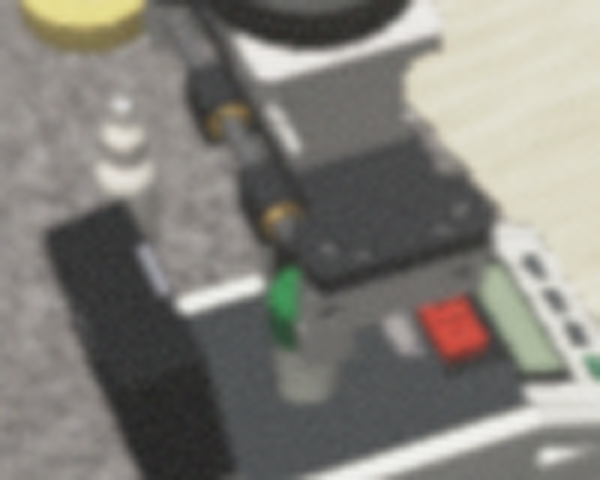

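View pics/w9.png

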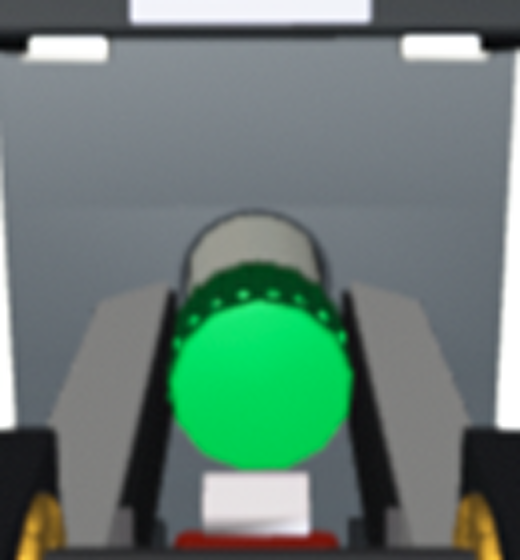

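Emit:
{"name": "play_rows", "arguments": {
  "rows": [
    [[0,0.0004,0.0015],[0,0,0],10],
    [[0,0.0004,0.003],[0,0,0],10],
    [[0,0.0004,0.0045],[0,0,0],10],
    [[0,0.0004,0.0045],[0,0,0],10]
  ]
}}

```text
time_s: 14.85
tcp_pos: [521.3, 109.5, 82.4]
ee_rot: [-3.141, -0.002, -0.138]
wrist_force: [-2.2, 0.0, -2.8]
gripper_width: 27.3
```

Emit:
{"name": "play_rows", "arguments": {
  "rows": [
    [[0,0,0.0015],[0,0,0],10],
    [[0,0,0.003],[0,0,0],10],
    [[0,0,0.0045],[0,0,0],10],
    [[0,0,0.0045],[0,0,0],10]
  ]
}}

```text
time_s: 15.25
tcp_pos: [521.3, 109.5, 77.9]
ee_rot: [-3.142, -0.002, -0.137]
wrist_force: [-3.1, 0.1, -2.2]
gripper_width: 27.5
```

Emit:
{"name": "play_rows", "arguments": {
  "rows": [
    [[0,0,0.0015],[0,0,0],10],
    [[0,0,0.003],[0,0,0],10],
    [[0,0,0.004],[0,0,0],10],
    [[0,0,0.004],[0,0,0],10]
  ]
}}

```text
time_s: 15.65
tcp_pos: [521.3, 109.5, 74.1]
ee_rot: [-3.141, -0.002, -0.138]
wrist_force: [-3.3, 1.6, -0.9]
gripper_width: 27.5
```

Emit:
{"name": "play_rows", "arguments": {
  "rows": [
    [[0,-0.0002,0.0015],[0,0,0],10],
    [[0,-0.0002,0.003],[0,0,0],10],
    [[0,-0.0002,0.004],[0,0,0],10],
    [[0,-0.0002,0.005],[0,0,0],10],
    [[0,-0.0002,0.005],[0,0,0],10]
  ]
}}

```text
time_s: 16.15
tcp_pos: [521.4, 109.7, 69.0]
ee_rot: [-3.141, -0.002, -0.138]
wrist_force: [-3.1, 0.5, -1.0]
gripper_width: 27.3
```

Emit:
{"name": "play_rows", "arguments": {
  "rows": [
    [[0,0,0.001],[0,0,0],10],
    [[0,0,0.002],[0,0,0],10],
    [[0,0,0.002],[0,0,0],10]
  ]
}}

```text
time_s: 16.45
tcp_pos: [521.4, 109.7, 67.1]
ee_rot: [-3.141, -0.002, -0.137]
wrist_force: [-3.7, 0.4, -2.9]
gripper_width: 27.3
```

Emit:
{"name": "play_rows", "arguments": {
  "rows": [
    [[0,0,0.001],[0,0,0],10],
    [[0,0,0.001],[0,0,0],10]
  ]
}}

```text
time_s: 16.65
tcp_pos: [521.4, 109.7, 66.1]
ee_rot: [-3.141, -0.002, -0.138]
wrist_force: [-3.4, -0.5, -1.4]
gripper_width: 27.4
```

Emit:
{"name": "play_rows", "arguments": {
  "rows": [
    [[0,0,0.0007],[0,0,0],10],
    [[0,0,0.0007],[0,0,0],10]
  ]
}}

```text
time_s: 16.85
tcp_pos: [521.5, 109.7, 65.5]
ee_rot: [-3.141, -0.002, -0.137]
wrist_force: [-4.1, 0.5, -0.6]
gripper_width: 27.2
```

Emit:
{"name": "play_rows", "arguments": {
  "rows": [
    [[0,0,0.0005],[0,0,0],10],
    [[0,0,0.0005],[0,0,0],10]
  ]
}}

```text
time_s: 17.05
tcp_pos: [521.6, 109.7, 65.2]
ee_rot: [-3.141, -0.003, -0.137]
wrist_force: [-3.8, 0.7, 0.8]
gripper_width: 27.3
```

Emit:
{"name": "play_rows", "arguments": {
  "rows": [
    [[0,0,0.0005],[0,0,0],10],
    [[0,0,0.0005],[0,0,0],10]
  ]
}}

```text
time_s: 17.25
tcp_pos: [521.8, 109.8, 65.0]
ee_rot: [-3.141, -0.003, -0.137]
wrist_force: [-5.2, 1.3, 5.2]
gripper_width: 27.7
```

Emit:
{"name": "play_rows", "arguments": {
  "rows": [
    [[0,0,0.0004],[0,0,0],10],
    [[0,0,0.0004],[0,0,0],10]
  ]
}}

```text
time_s: 17.45
tcp_pos: [522.0, 109.9, 65.0]
ee_rot: [-3.141, -0.004, -0.138]
wrist_force: [-5.0, 1.3, 7.6]
gripper_width: 27.5
```

Emit:
{"name": "play_rows", "arguments": {
  "rows": [
    [[0,0,0],[0,0,0],45],
    [[0,0,0],[0,0,0],45],
    [[0,0,0],[0,0,0],45],
    [[0,0,-0.01],[0,0,0],45],
    [[0,0,-0.05],[0,0,0],45],
    [[0,0,-0.09],[0,0,0],45],
    [[0,0,-0.11],[0,0,0],0],
    [[0,0,-0.11],[0,0,0],0]
  ]
}}

```text
time_s: 18.25
tcp_pos: [522.6, 109.8, 178.0]
ee_rot: [-3.14, -0.008, -0.138]
wrist_force: [-0.2, 0.4, -0.8]
gripper_width: 29.7
```

```bash
python3 -c "
from h import *
st()
snap('side','s7',(180,120,300,210),6); m,im=snap('wrist','w10',(170,60,340,250),3.5)
print([(np.round(d['position'],1),round(d['confidence'],2)) for d in place_of('wrist','green_cell_center')],[(np.round(d['position'],1),round(d['confidence'],2)) for d in place_of('side','green_cell_center')])
"
```

```text
t 18.25 tcp [522.6 109.8 178. ] rpy [-3.1398 -0.0082 -0.1375] F [-0.24  0.42 -0.77] M [ 0.08  0.02 -0.01] w 29.7 q [ 0.14  0.28  1.61 -0.    1.24  1.85]
[(array([627.7, 364.7,  30. ]), 0.97), (array([521.8, 110.9,  53.6]), 0.72), (array([426. , 411.6,  35.6]), 0.58)] [(array([521.1, 113.5,  46.2]), 0.62), (array([625.6, 364.2,  38.3]), 0.54), (array([416.4, 414.1,  36.9]), 0.52)]
```

View pics/s7.png

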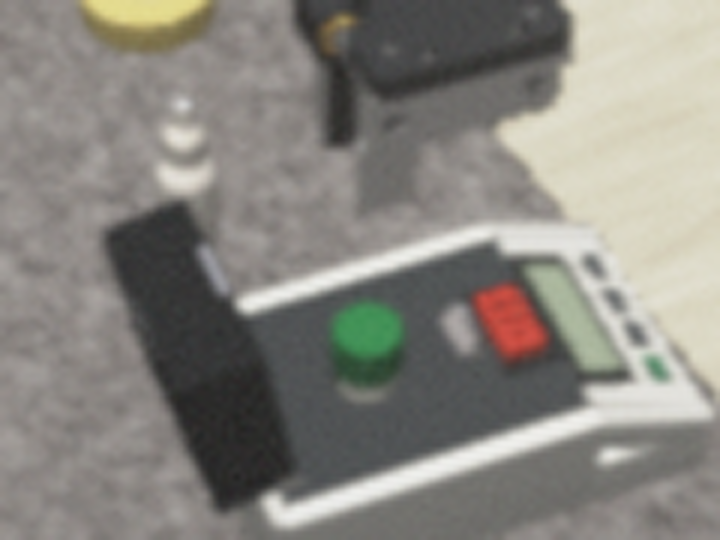

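View pics/w10.png

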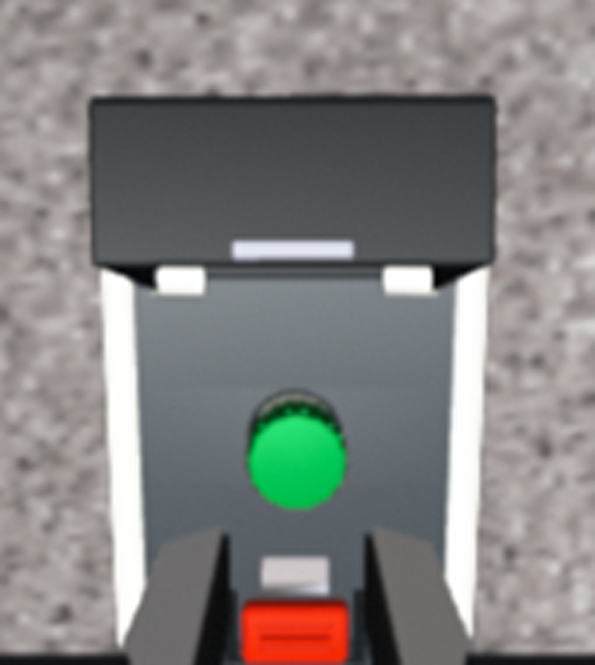

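```bash
python3 -c "
from h import *
delta([523.0,109.5,92],-0.137)
"
```

```text
shift_m [ 0.0022 -0.0002  0.0811] rot_deg [ 0.02 -0.04 -0.03]
```

Emit:
{"name": "play_rows", "arguments": {
  "rows": [
    [[0.002,0,0.03],[0,0,0],0],
    [[0.002,0,0.06],[0,0,0],0],
    [[0.002,0,0.077],[0,0,0],0],
    [[0.002,0,0.08],[0,0,0],0],
    [[0.002,0,0.081],[0,0,0],0],
    [[0.002,0,0.081],[0,0,0],0]
  ]
}}

```text
time_s: 19.05
tcp_pos: [523.8, 109.5, 93.8]
ee_rot: [-3.141, -0.003, -0.137]
wrist_force: [0.5, -1.2, -0.1]
gripper_width: 0.7
```

Emit:
{"name": "play_rows", "arguments": {
  "rows": [
    [[0,0,0.001],[0,0,0],0],
    [[0,0,0.002],[0,0,0],0],
    [[0,0,0.002],[0,0,0],0]
  ]
}}

```text
time_s: 19.35
tcp_pos: [523.5, 109.4, 91.5]
ee_rot: [-3.141, -0.003, -0.137]
wrist_force: [0.0, 0.3, 0.2]
gripper_width: 0.6
```

Emit:
{"name": "play_rows", "arguments": {
  "rows": [
    [[0,0,0.001],[0,0,0],0],
    [[0,0,0.001],[0,0,0],0]
  ]
}}

```text
time_s: 19.55
tcp_pos: [523.4, 109.4, 90.2]
ee_rot: [-3.141, -0.002, -0.137]
wrist_force: [-0.1, -0.1, -0.1]
gripper_width: 0.2
```

Emit:
{"name": "play_rows", "arguments": {
  "rows": [
    [[0,0,0.001],[0,0,0],0],
    [[0,0,0.001],[0,0,0],0]
  ]
}}

```text
time_s: 19.75
tcp_pos: [523.4, 109.4, 89.1]
ee_rot: [-3.141, -0.002, -0.138]
wrist_force: [-1.1, -0.2, 0.3]
gripper_width: 0.6
```

Emit:
{"name": "play_rows", "arguments": {
  "rows": [
    [[0,0,0.0007],[0,0,0],0],
    [[0,0,0.0007],[0,0,0],0]
  ]
}}

```text
time_s: 19.95
tcp_pos: [523.4, 109.4, 88.5]
ee_rot: [-3.141, -0.002, -0.137]
wrist_force: [0.3, 0.7, -0.8]
gripper_width: 0.4
```

Emit:
{"name": "play_rows", "arguments": {
  "rows": [
    [[0,0,0.0006],[0,0,0],0],
    [[0,0,0.0006],[0,0,0],0]
  ]
}}

```text
time_s: 20.15
tcp_pos: [523.6, 109.5, 88.3]
ee_rot: [-3.141, -0.003, -0.137]
wrist_force: [0.1, 1.0, 3.8]
gripper_width: 0.4
```

Emit:
{"name": "play_rows", "arguments": {
  "rows": [
    [[0,0,0.0006],[0,0,0],0],
    [[0,0,0.0006],[0,0,0],0]
  ]
}}

```text
time_s: 20.35
tcp_pos: [523.9, 109.6, 88.2]
ee_rot: [-3.141, -0.004, -0.138]
wrist_force: [-2.6, 0.0, 9.8]
gripper_width: 0.7
```

Emit:
{"name": "play_rows", "arguments": {
  "rows": [
    [[0,0,0.0006],[0,0,0],0],
    [[0,0,0.0006],[0,0,0],0]
  ]
}}

```text
time_s: 20.55
tcp_pos: [524.2, 109.6, 88.1]
ee_rot: [-3.141, -0.005, -0.138]
wrist_force: [-1.8, 2.1, 14.4]
gripper_width: 0.1
```

Emit:
{"name": "play_rows", "arguments": {
  "rows": [
    [[-0.005,0,-0.02],[0,0,0],0],
    [[-0.01,0,-0.06],[0,0,0],0],
    [[-0.01,0,-0.1],[0,0,0],0],
    [[-0.01,0,-0.12],[0,0,0],0],
    [[-0.01,0,-0.12],[0,0,0],0]
  ]
}}

```text
time_s: 21.05
tcp_pos: [514.3, 110.9, 209.6]
ee_rot: [-3.14, -0.007, -0.137]
wrist_force: [0.4, 0.2, -1.1]
gripper_width: 0.6
```

```bash
python3 -c "
from h import *
st()
m=camera_model('top'); ms=camera_model('side')
for p in ((320,145),(313,20),(310,75),(276,92),(243,100)):
  for z in (0,100,250): print(p,z,pix2z(m,*p,z).round(0))
print('side lamp head ends', [ (p,pix2z(ms,*p,250).round(0)) for p in ((152,95),(26,150),(90,105))])
snap('side','s8'); snap('top','t8',(200,100,340,280),4)
"
```

```text
t 21.05 tcp [514.3 110.9 209.6] rpy [-3.1401 -0.0072 -0.1375] F [ 0.41  0.22 -1.11] M [ 0.02  0.02 -0.02] w 0.6 q [ 0.14  0.24  1.59 -0.    1.31  1.85]
(320, 145) 0 [701. -85.   0.]
(320, 145) 100 [676. -67. 100.]
(320, 145) 250 [639. -41. 250.]
(313, 20) 0 [1083.  -81.    0.]
(313, 20) 100 [1025.  -63.  100.]
(313, 20) 250 [938. -37. 250.]
(310, 75) 0 [912. -65.   0.]
(310, 75) 100 [869. -49. 100.]
(310, 75) 250 [804. -25. 250.]
(276, 92) 0 [863.  36.   0.]
(276, 92) 100 [824.  44. 100.]
(276, 92) 250 [766.  55. 250.]
(243, 100) 0 [842. 133.   0.]
(243, 100) 100 [805. 132. 100.]
(243, 100) 250 [749. 131. 250.]
side lamp head ends [((152, 95), array([643., -64., 250.])), ((26, 150), array([919., -35., 250.])), ((90, 105), array([ 770., -100.,  250.]))]
```

View pics/t8.png

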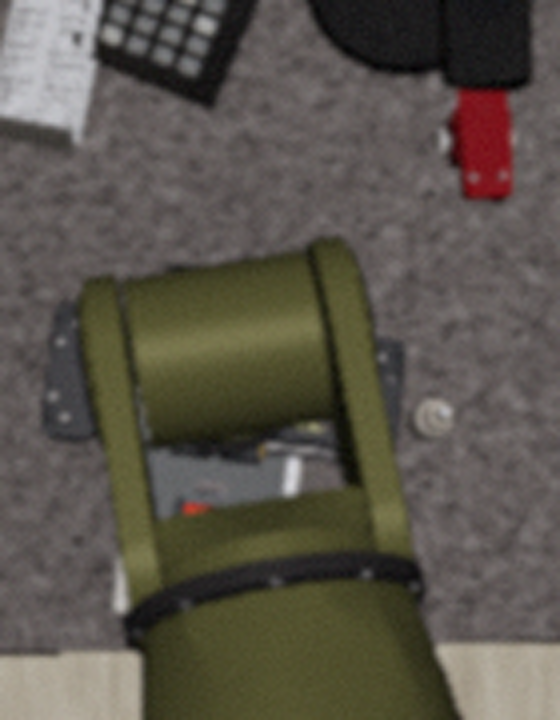

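View pics/s8.png

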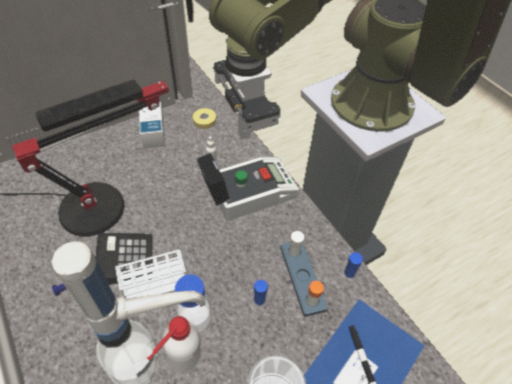

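```bash
cat >> h.py <<'E'
YW=-0.137; O=np.array([505.4,112.0])
def W(xm,ym,z):
    c,s=np.cos(YW),np.sin(YW); return [O[0]+c*xm-s*ym, O[1]+s*xm+c*ym, z]
def lidtcp(th,off=8,r=(75,31.5)):
    rr=np.hypot(*r); a=th+np.arctan2(r[1],r[0]); return 66-rr*np.cos(a)+off, 64+rr*np.sin(a)
E
python3 -c "
from h import *
p=W(138,12,210);print(p);delta(p,YW)
for th in (1.72,1.6,1.4,1.2,1,.8,.6,.4,.3,.2,.1,.05,0): print(th,np.round(lidtcp(th),1))"
```

```text
[np.float64(643.7458254344942), np.float64(105.04064767033256), 210]
shift_m [ 0.1302 -0.0122 -0.0037] rot_deg [-0.   -0.11 -0.03]
1.72 [116.3 133.5]
1.6 [107.7 138. ]
1.4 [ 92.3 143.3]
1.2 [ 76.2 145.3]
1 [ 60.  144.1]
0.8 [ 44.3 139.7]
0.6 [ 29.9 132.3]
0.4 [ 17.2 122.2]
0.3 [ 11.7 116.3]
0.2 [  6.8 109.8]
0.1 [  2.5 102.8]
0.05 [ 0.7 99.2]
0 [-1.  95.5]
```

Emit:
{"name": "play_rows", "arguments": {
  "rows": [
    [[0.04,-0.012,-0.004],[0,0,0],0],
    [[0.08,-0.012,-0.004],[0,0,0],0],
    [[0.12,-0.012,-0.004],[0,0,0],0],
    [[0.13,-0.012,-0.004],[0,0,0],0],
    [[0.13,-0.012,0.03],[0,0,0],0],
    [[0.13,-0.012,0.06],[0,0,0],0],
    [[0.13,-0.012,0.074],[0,0,0],0],
    [[0.13,-0.012,0.074],[0,0,0],0]
  ]
}}

```text
time_s: 21.95
tcp_pos: [642.7, 104.7, 130.0]
ee_rot: [3.141, 0.003, -0.137]
wrist_force: [-0.1, 0.1, -0.1]
gripper_width: 0.5
```

```bash
python3 -c "
from h import *
s=st();c,sn=np.cos(YW),np.sin(YW);d=s['tcp_pos'][:2]-O;print('meter xy',c*d[0]+sn*d[1],-sn*d[0]+c*d[1])
snap('side','s9',(130,60,330,230),3.8)
snap('wrist','w11',(100,0,400,260),2.6)
"
```

```text
t 21.95 tcp [642.7 104.7 130. ] rpy [ 3.1405e+00  2.6000e-03 -1.3740e-01] F [-0.1   0.06 -0.09] M [ 0.06  0.02 -0.01] w 0.5 q [ 0.11  0.59  1.28 -0.    1.27  1.81]
meter xy 136.97487831455484 11.542456606595536
```

View pics/s9.png

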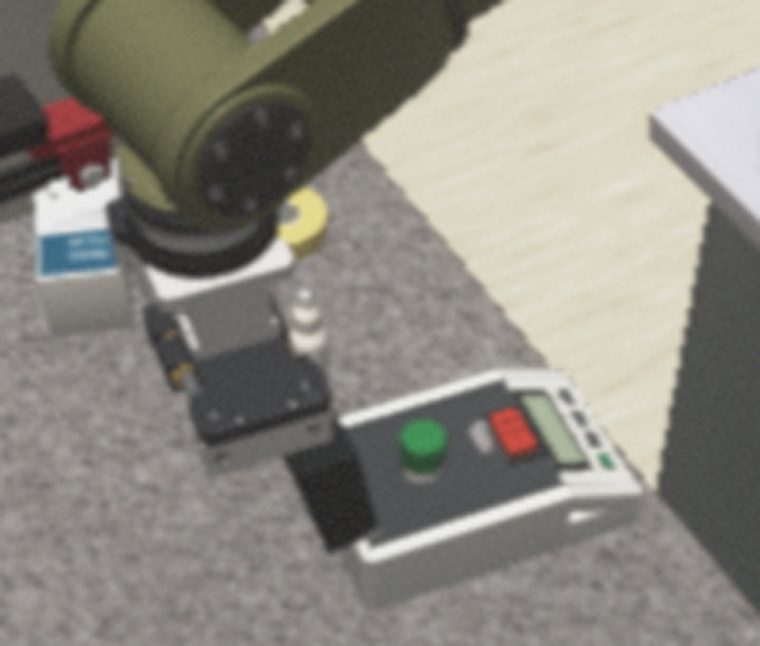

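View pics/w11.png

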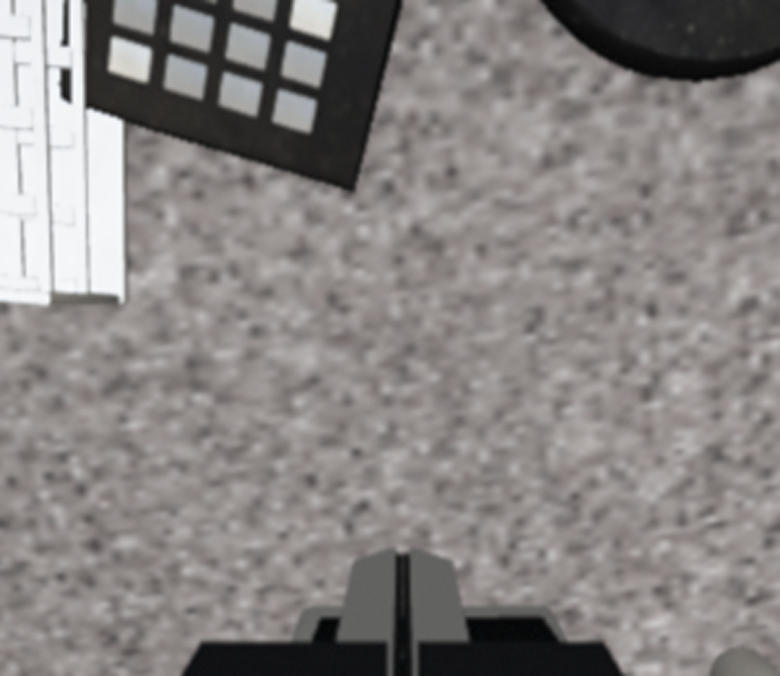

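Emit:
{"name": "play_rows", "arguments": {
  "rows": [
    [[-0.008,0,-0.001],[0,0,0],0],
    [[-0.016,0,-0.002],[0,0,0],0],
    [[-0.022,0,-0.0045],[0,0,0],0],
    [[-0.029,0,-0.008],[0,0,0],0],
    [[-0.037,0,-0.011],[0,0,0],0],
    [[-0.045,0,-0.0133],[0,0,0],0]
  ]
}}

```text
time_s: 22.65
tcp_pos: [598.8, 111.1, 147.0]
ee_rot: [-3.141, -0.003, -0.138]
wrist_force: [2.3, -0.2, 1.6]
gripper_width: 0.2
```

```bash
cat >> h.py <<'E'
def mx():
    s=st();c,sn=np.cos(YW),np.sin(YW);d=s['tcp_pos'][:2]-O;print('meter xy',round(c*d[0]+sn*d[1],1),round(-sn*d[0]+c*d[1],1))
E
python3 -c "
from h import *
mx()
snap('side','s10',(130,60,330,230),3.8)
"
```

```text
t 22.65 tcp [598.8 111.1 147. ] rpy [-3.1411 -0.0035 -0.1375] F [ 2.27 -0.23  1.56] M [ 0.01 -0.35 -0.02] w 0.2 q [ 0.12  0.48  1.41 -0.    1.25  1.83]
meter xy 92.7 11.9
```

View pics/s10.png

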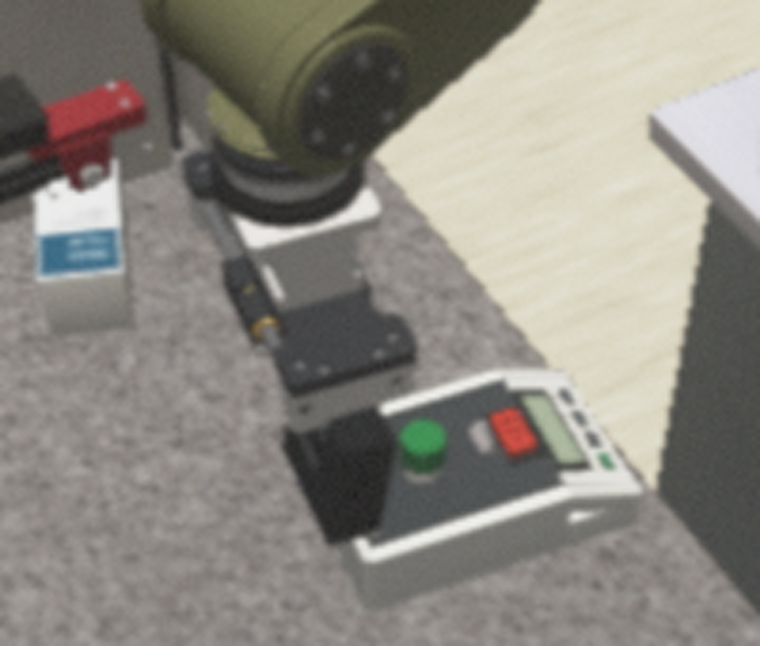

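Emit:
{"name": "play_rows", "arguments": {
  "rows": [
    [[-0.008,0,0],[0,0,0],0],
    [[-0.016,0,0],[0,0,0],0],
    [[-0.024,0,0],[0,0,0],0],
    [[-0.032,0,0.0005],[0,0,0],0],
    [[-0.04,0,0.0025],[0,0,0],0],
    [[-0.048,0,0.005],[0,0,0],0],
    [[-0.055,0,0.0085],[0,0,0],0],
    [[-0.062,0,0.012],[0,0,0],0]
  ]
}}

```text
time_s: 23.5
tcp_pos: [537.2, 119.6, 133.7]
ee_rot: [-3.141, -0.002, -0.138]
wrist_force: [1.2, 0.5, 2.3]
gripper_width: 0.6
```

```bash
python3 -c "
from h import *
mx()
snap('side','s11',(130,60,330,230),3.8)
"
```

```text
t 23.5 tcp [537.2 119.6 133.7] rpy [-3.1414e+00 -2.1000e-03 -1.3750e-01] F [1.16 0.54 2.34] M [-0.04 -0.14  0.01] w 0.6 q [ 0.15  0.37  1.6  -0.    1.17  1.86]
meter xy 30.4 11.9
```

View pics/s11.png

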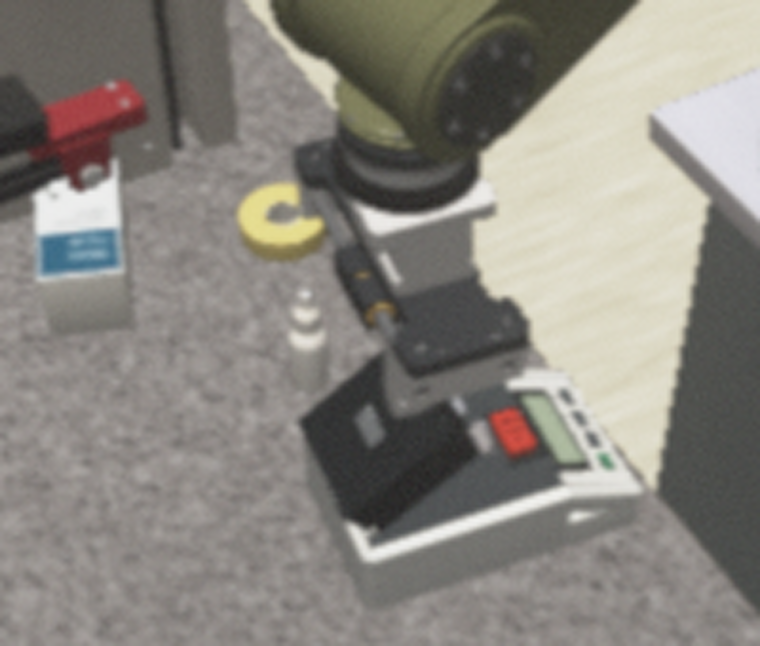

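Emit:
{"name": "play_rows", "arguments": {
  "rows": [
    [[-0.007,0,0.0055],[0,0,0],0],
    [[-0.0135,0,0.011],[0,0,0],0],
    [[-0.017,0,0.014],[0,0,0],0],
    [[-0.02,0,0.017],[0,0,0],0],
    [[-0.024,0,0.02],[0,0,0],0],
    [[-0.028,0,0.023],[0,0,0],0],
    [[-0.032,0,0.026],[0,0,0],0],
    [[-0.032,0,0.026],[0,0,0],0]
  ]
}}

```text
time_s: 24.35
tcp_pos: [505.6, 124.0, 107.6]
ee_rot: [3.142, -0.002, -0.137]
wrist_force: [0.9, -0.1, 1.0]
gripper_width: 0.3
```

```bash
python3 -c "
from h import *
mx()
"
```

```text
t 24.35 tcp [505.6 124.  107.6] rpy [ 3.1416e+00 -1.5000e-03 -1.3730e-01] F [ 0.87 -0.08  1.04] M [ 0.06  0.03 -0.01] w 0.3 q [ 0.17  0.34  1.71 -0.    1.09  1.88]
meter xy -1.4 11.9
```

Emit:
{"name": "play_rows", "arguments": {
  "rows": [
    [[-0.001,0,0.002],[0,0,0],0],
    [[-0.002,0,0.004],[0,0,0],0],
    [[-0.003,0,0.006],[0,0,0],0],
    [[-0.003,0,0.006],[0,0,0],0]
  ]
}}

```text
time_s: 24.75
tcp_pos: [503.1, 124.3, 101.9]
ee_rot: [-3.141, -0.002, -0.137]
wrist_force: [-2.6, 0.6, 3.3]
gripper_width: 0.5
```

Emit:
{"name": "play_rows", "arguments": {
  "rows": [
    [[0,0,0.001],[0,0,0],0],
    [[0,0,0.001],[0,0,0],0]
  ]
}}

```text
time_s: 24.95
tcp_pos: [503.0, 124.4, 101.2]
ee_rot: [-3.141, -0.002, -0.137]
wrist_force: [-4.9, 0.7, 7.8]
gripper_width: 0.3
```

Emit:
{"name": "play_rows", "arguments": {
  "rows": [
    [[0,0,0.001],[0,0,0],0],
    [[0,0,0.001],[0,0,0],0]
  ]
}}

```text
time_s: 25.15
tcp_pos: [502.8, 124.5, 100.3]
ee_rot: [-3.141, -0.001, -0.137]
wrist_force: [-7.9, 0.8, 12.4]
gripper_width: 0.6
```

Emit:
{"name": "play_rows", "arguments": {
  "rows": [
    [[0,0,0.001],[0,0,0],0],
    [[0,0,0.001],[0,0,0],0]
  ]
}}

```text
time_s: 25.35
tcp_pos: [502.8, 124.5, 99.4]
ee_rot: [-3.141, -0.001, -0.137]
wrist_force: [-8.1, -0.2, 12.1]
gripper_width: 0.6
```

Emit:
{"name": "play_rows", "arguments": {
  "rows": [
    [[-0.001,0,0.0005],[0,0,0],0],
    [[-0.001,0,0.0005],[0,0,0],0]
  ]
}}

```text
time_s: 25.55
tcp_pos: [502.5, 124.5, 99.1]
ee_rot: [-3.141, -0.003, -0.137]
wrist_force: [-2.8, -0.7, 10.5]
gripper_width: 0.5
```

Emit:
{"name": "play_rows", "arguments": {
  "rows": [
    [[-0.0005,0,0.0008],[0,0,0],0],
    [[-0.0005,0,0.0008],[0,0,0],0]
  ]
}}

```text
time_s: 25.75
tcp_pos: [501.8, 124.5, 97.6]
ee_rot: [-3.141, -0.003, -0.137]
wrist_force: [-0.1, 0.1, 1.3]
gripper_width: 0.5
```

Emit:
{"name": "play_rows", "arguments": {
  "rows": [
    [[-0.0005,0,0.0008],[0,0,0],0],
    [[-0.0005,0,0.0008],[0,0,0],0]
  ]
}}

```text
time_s: 25.95
tcp_pos: [501.1, 124.5, 96.5]
ee_rot: [3.142, -0.002, -0.137]
wrist_force: [0.1, -0.5, -0.1]
gripper_width: 0.6
```

Emit:
{"name": "play_rows", "arguments": {
  "rows": [
    [[0,0,-0.02],[0,0,0],0],
    [[-0.02,0,-0.05],[0,0,0],0],
    [[-0.04,0,-0.09],[0,0,0],0],
    [[-0.05,0,-0.12],[0,0,0],0],
    [[-0.05,0,-0.12],[0,0,0],0],
    [[-0.05,0,-0.12],[0,0,0],0]
  ]
}}

```text
time_s: 26.55
tcp_pos: [451.6, 131.5, 216.7]
ee_rot: [-3.141, -0.003, -0.137]
wrist_force: [-0.4, 0.4, -0.7]
gripper_width: 0.4
```

```bash
python3 -c "
from h import *
import pickle
mx()
m,im=snap('wrist','w12',(130,0,380,230),3);pickle.dump(m,open('w12.pkl','wb'))
snap('side','s12',(130,60,370,300),3)
for n in ['lid_front','meter','white_cell_center','orange_cell_center']: print(n,[(np.round(d['position'],1),round(d['confidence'],2)) for d in place_of('wrist',n)],[(np.round(d['position'],1),round(d['confidence'],2)) for d in place_of('side',n)])
"
```

```text
t 26.55 tcp [451.6 131.5 216.7] rpy [-3.1411e+00 -3.1000e-03 -1.3730e-01] F [-0.38  0.39 -0.69] M [0.03 0.03 0.04] w 0.4 q [ 0.21  0.11  1.72 -0.    1.31  1.91]
meter xy -56.0 12.0
lid_front [(array([494.3, 114.5,  95.9]), 0.92)] [(array([495.6, 114.8,  92.1]), 0.92)]
meter [(array([ 5.064e+02,  1.188e+02, -1.000e-01]), 0.83)] [(array([504.7, 111.8,  -4.3]), 0.9)]
white_cell_center [(array([499.4, 311.3,  44.9]), 0.58)] [(array([494.6, 314.1,  42.9]), 0.57)]
orange_cell_center [(array([531.8, 433.1,  43. ]), 0.98)] [(array([529.4, 433.7,  44.6]), 0.6)]
```

View pics/w12.png

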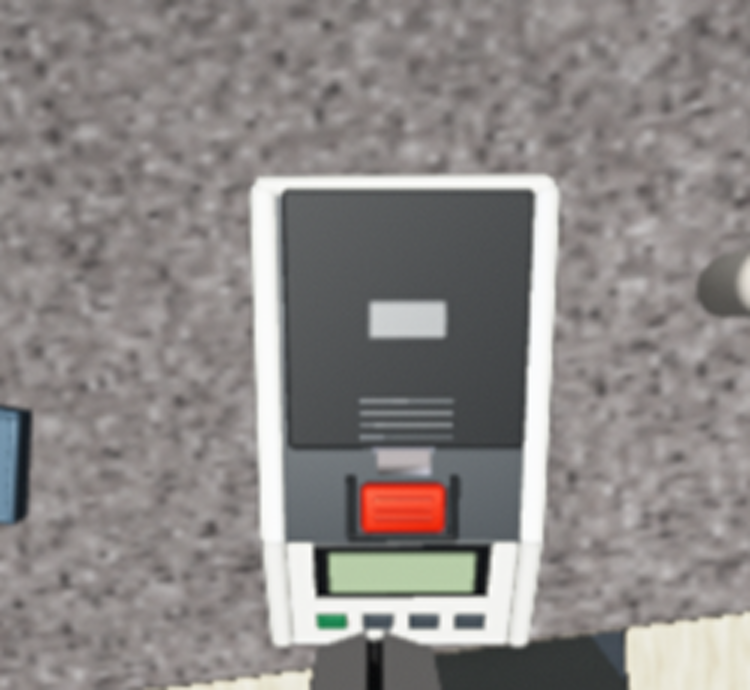

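View pics/s12.png

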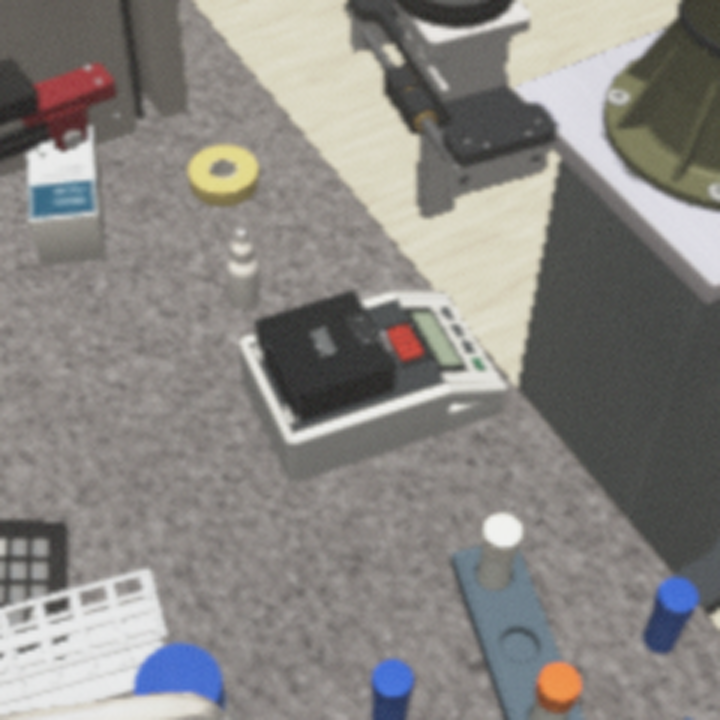

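The lid stays shut with no hand on it, so the latch is holding, and the arm is clear of everything. Handing in.

```bash
python3 -c "
from cell import *
print(job_done())"
```

```text
the job is handed in; nothing more can be done
None
```

The job is handed in at about 27 s of the 72 s allowed. The green-capped standard is seated in the well and the lid is latched shut over it. No verdict is reported back.

- **Latch:** I found the button top by touch at about 68 mm. The lid sprang open at roughly 5.5 N.
- **Seating:** I took the green-capped cell from the middle pocket of the block, not the blue look-alikes, and lowered it into the well until it met the floor at about 8 N. A touch on the cap found a hard stop at 88.2–88.4 mm, against 88 mm expected for a fully seated cell. That check went up to about 14 N.
- **Lid:** I swung it down from behind and pressed it until the force fell from about 12 N to 0, which was the snap.

**Last checks:**
- The wrist and side pictures show the lid shut with nothing touching it. The lid's thumb ribs read 95.9 mm high from the wrist camera, against about 95.5 mm when shut, and 92.1 mm from the side camera.
- From the side camera, the meter is within about 2 mm of its first reading. The wrist camera put it at 118.8 mm in y, about 7 mm off the side camera but within 2 mm of that camera's own first reading.
- The white and orange standards are within about 4 mm of their first side-camera readings. The two cameras disagree on them by up to about 6 mm, which I take as network error.
- The bottle and tape look undisturbed.

While the lid was being pressed down, a sideways force of about 8 N showed briefly. I relieved it before the snap.

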